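# Finish a staggered gift-box display wall at a market stall

## Task

First free the stock on the sloped tray: throw the red-handled lever over from its red mark into the notch with the green mark, so that the bar swings clear of the boxes. Then finish the staggered wall on the display stand: lay the pink box flat in the second course, in line with the blue box and close up to its end so that it straddles the joint between two white boxes, and lay the yellow box flat on top, straddling the joint between the pink and the blue. Leave the boxes already laid and all the other goods where they are.

Things in the scene. Friction and masses are not known exactly. Their poses are not given: they have to be found in the camera images.
- keeper (a joint): angle of lever and keeper bar about a vertical pivot, growing counter-clockwise from above. About 0: red-marked notch, bar across above both stock boxes. 1.5: green-marked notch, bar swung away behind the tray. A spring ball holds it in each notch (about 4 N at the handle takes it out or in, and it centres itself once within 0.1 of 1.5); between the notches it moves lightly and stays where it is left. Stops at -0.08 and 1.6
- keeper_grip (a point): middle of the lever's upright red round handle (18 mm thick, 48 mm tall, this point 28 mm above its lower end, top at about 186 mm over the table), 65 mm from the pivot, on the opposite side of it from the bar. The bar is at 137 to 147 mm over the table
- tray: fixed plywood tray, 235 mm wide, floor rising 25 degrees along its x, away from the robot; origin on the table. The lever's pivot is at x = -20, y = +105 mm. Red notch: handle toward +y of the pivot, bar toward -y; green: handle toward -x (the robot), bar toward +x. The boxes lie at y = -93 and +23 mm; a 14 mm high lip stops their lower ends
- pink_box: bright pink gift box, 90 mm (its x) x 46 mm (its y) x 36 mm (its z), 0.07 to 0.15 kg, paper band round its middle; origin at the centre of its underside. Lies on the tray's slope, its x up the slope and its z square to it (25 degrees from vertical), 70 mm of free slope between it and the yellow box; which is at which side varies
- yellow_box: yellow gift box, 90 mm (its x) x 46 mm (its y) x 36 mm (its z), 0.07 to 0.15 kg, paper band round its middle; origin at the centre of its underside. Lies on the tray's slope like the pink one
- blue_box: blue gift box, laid in the second course over the joint of base_mid and base_right; 90 mm (its x) x 46 mm (its y) x 36 mm (its z), 0.07 to 0.15 kg, paper band round its middle; origin at the centre of its underside, 61 mm over the table. The pink box's place is in line with it on its -x side, same height, centres 92 to 94 mm apart; the yellow one goes 36 mm higher, over the joint, centre 46 mm toward the blue box's -x
- base_left: white gift box of the bottom course, the end farthest from the blue box; 90 mm (its x) x 46 mm (its y) x 36 mm (its z), 0.07 to 0.15 kg, paper band round its middle; origin at the centre of its underside
- base_mid: white gift box, middle of the bottom course; 90 mm (its x) x 46 mm (its y) x 36 mm (its z), 0.07 to 0.15 kg, paper band round its middle; origin at the centre of its underside
- base_right: white gift box of the bottom course, the end under the blue box; 90 mm (its x) x 46 mm (its y) x 36 mm (its z), 0.07 to 0.15 kg, paper band round its middle; origin at the centre of its underside. The three stand end to end with 2 mm joints, 92 mm between centres, undersides 25 mm over the table
- stand: fixed low display stand, 340 mm (its x) x 150 mm (its y) x 25 mm; origin on the table under its centre. The wall runs along its x at y = -20 mm
- bracelet_a: green bangle, 62 mm across, 12 mm high, lying on the stand in front of the wall
- bracelet_b: orange bangle, 62 mm across, 12 mm high, lying on the stand in front of the wall
- marker: orange marker pen, 14 mm thick, 130 mm long, lying between tray and stand; leave alone
- mug: blue mug, 85 mm high, beyond the work; leave alone
- bead_bowl: white bowl, 40 mm high, 110 mm across, beyond the work; leave alone
- tape: roll of yellow tape, 90 mm across, 20 mm high, beyond the work; leave alone
Not all that is in view belongs to the job. There is more than one size of the pink_box; the job needs the largest. Several things have the shape of the blue_box; the one meant has the colours described above.

How it is judged:
By the outcome, as a careful person would: the job done as asked, in the order asked, and still so for the second after the job is handed in, with the robot touching nothing.
It also fails if it takes over 61 s, if anything falls off the work surface, if the arm or the gripper's body presses on something with over 40 N, if the wrist force passes 120 N, or if a joint passes its speed limit or range.

## Robot

A 6-joint arm with a two-finger parallel gripper is mounted at the origin on the work surface. World frame = base frame: x ahead of the robot, y to its left, z up, the work surface at z = 0. Lengths are in m, angles in rad, forces in N, time in s.
With the tool pointing down it reaches from about 0.375 to 0.75 m from the base axis. Payload 9 kg.
Tool frame: the origin (TCP) lies midway between the tips of the shut fingers; the grasp point (between the pads) lies 19 mm behind it; z points along the fingers, x is the direction in which the jaws open and shut, and the axes are right-handed (so a half turn about z gives the same grasp; the last joint's range is limited). The gripper opens to 85 mm and grips with 20 to 120 N. Pads are 22 mm wide; open, the fingers measure 114 mm over their backs; the gripper's body (76 mm by 85 mm) begins 54 mm behind the grasp point. The pads swing forward as they close: fully open they stand 13 mm farther back than shut.
Start: joints at [-1.483, 0.104, 0.097, 1.564, 0, 1.353], TCP at [0.181, -0.572, 0.202] pointing down, gripper open.
Joint ranges: [-2.99, 2.99], [-0.84, 1.86], [-1.1, 1.16], [-1.84, 2.11], [-1.51, 1.56], [-3.14, 3.14]. Speed limits (rad/s): [2.22, 2.22, 2.57, 3.14, 3.14, 3.14].

## Interface

Orientations are given as a 3x3 rotation matrix whose columns are the frame's x, y, z axes.
In Python, from plant import ctrl gives the robot as it stands.
- The arm moves only by the tool servo_tool, never from a script. Its argument "plan" is a list of rows, each an object of numbers: "x", "y", "z": the shift along the tool's x, y, z normalised to -1 to 1, where 1 is 120 mm; "rx", "ry", "rz": the turn, a rotation vector about the tool's x, y, z normalised to -1 to 1, where 1 is 30 degrees. In form: [{"x": .., "y": .., "z": .., "rx": .., "ry": .., "rz": ..}, ...]. A call has 1 to 10 rows; each row is the pose to reach, as a shift and turn from the pose commanded when the call began, along the tool's axes at that moment; what a row does not reach only later rows make up. A row lasts 1/10 s, in which the tool goes at most 50 mm and 8.59 degrees, less where a joint would pass 70% of its speed; a pose out of reach is approached as far as the arm can. A call with a number of a shift or a turn outside -1 to 1 is refused whole. A call with a gripper value outside its range is refused whole. "claw" is the gripper command: -1 is shut, 1 is fully open, values between are in proportion, set as the call begins (left out, the last holds). The fingers move at their own pace and stop on an object; "newtons" is the grip in N (left out, the last holds). Time passes only in rows, so rows that repeat a pose let the fingers close. It gives the time, the measured TCP pose, the force and the opening at its end, in the units of the state.
- ctrl.sense(): the state, without advancing time (a new reading comes with each control period).
- ctrl.grab_frame(name): name is "scene" or "top" or "wrist"; returns a dict with "image" (420x560x3 uint8, blue, green, red), "camera_matrix" (3x3 intrinsics, pixels), "rvec" (rotation vector, rad) and "tvec" (3), from world to camera coordinates, as OpenCV has them. Camera axes: x right, y down, z forward; pixel columns grow to the right and rows downward; lengths in m; the calibration is good to about 2 mm. A picture is of the moment at which its call begins. There is no depth.
- ctrl.job_done(): hands the job in, once; it reports no verdict.
The state is a dict: "time": time; "qpos": joint angles; "joint_velocities": joint speeds; "tau": joint torques, N m; "eef_pos": TCP position; "tcp_rot": TCP orientation; "contact_force": force on the tool from outside, world axes, zero at the start; "ft_torque": the same for the moment, N m; "width": finger opening in m.
Only numpy, scipy, OpenCV 4.12 (cv2) and the standard library are available. Lean on these libraries where they do the work, as an engineer would, in place of code of your own. Each camera call takes 0.05 s, during which the arm holds its last target. There are 200 camera calls.

## Working session

There is one attempt and no reset: what is moved stays moved. The work goes in short steps, Python scripts to look and compute and a tool call to move; the robot and the scene stay as the last step left them, time stands still between calls to the robot, and variables do not carry over. Pictures are saved under pics/ and viewed, about 8 in all and at most 12, crops included, and the job is handed in when it is done.

Besides the shell and the picture viewer there is one more tool, called after "Emit:" as name(argument=value, ...) on one line, values as JSON. servo_tool: Moves the arm, as the interface text tells. Scaled input: -1 to 1 covers 120 mm each way for a shift and 30 degrees each way for a turn. Its arguments: {"type":"object","properties":{"plan":{"type":"array"},"claw":{"type":"number"},"newtons":{"type":"number"}},"required":["plan"]}

```bash
mkdir -p pics; ls
python3 - <<'E'
from plant import ctrl
import cv2,pickle
for n in("scene","top"):
    f=ctrl.grab_frame(n);cv2.imwrite(f"pics/{n}0.png",f["image"]);pickle.dump(f,open(f"{n}0.pkl","wb"))
    print(n,f["camera_matrix"].tolist(),f["rvec"],f["tvec"])
s=ctrl.sense();print(s["time"],s["eef_pos"],s["tcp_rot"],s["width"])
E
```

```text
pics
scene [[429.6661285999313, 0.0, 276.15941175646384], [0.0, 429.6661285999313, 219.3802294511637], [0.0, 0.0, 1.0]] [ 1.84133182  1.94235786 -0.61160625] [-1.13798401e-03 -3.77631309e-01  1.46842587e+00]
top [[545.5078419534701, 0.0, 282.48274740598663], [0.0, 545.5078419534701, 214.93247272575087], [0.0, 0.0, 1.0]] [ 2.01997462 -2.19453102  0.23829591] [0.07424004 0.56816968 1.16156292]
0.1 [ 0.18062031 -0.57182991  0.20112394] [[ 3.01056828e-01 -9.53606198e-01 -6.65290553e-05]
 [-9.53605531e-01 -3.01056699e-01  1.16392480e-03]
 [-1.12995493e-03 -2.86965035e-04 -9.99999320e-01]] 0.08535516859589216
```

View pics/top0.png

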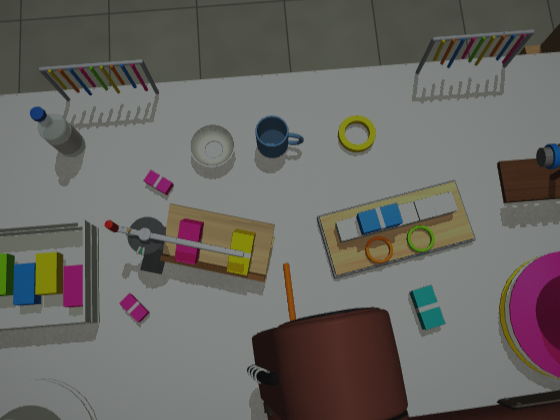

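View pics/scene0.png

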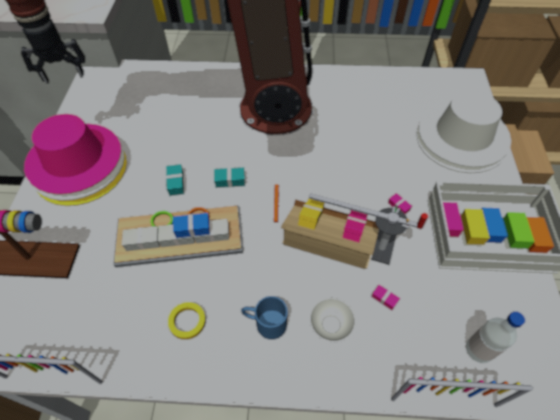

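The stock is on the tray in the middle left of the top view. Pink is at about (188,242), yellow at (240,252), the red handle at (112,227) and the pivot at (144,234). On the stand, blue is at (380,217) and white at (347,228) and (434,207).

- **Pink candidates:** the tray box (188,242), two small ones at (159,182) and (134,307), and one in the bin at (73,286). The tray box fits because it is the large one under the bar.
- **Blue candidates:** the wall box (380,217) and one in the bin at (25,285). The wall box fits because it is laid on the second course.

I'll confirm both in a crop.

```bash
cat > h.py <<'E'
import cv2,numpy as np,pickle
from plant import ctrl
def cam(f): 
    R=cv2.Rodrigues(np.array(f["rvec"],float))[0];t=np.array(f["tvec"],float).ravel();return f["camera_matrix"],R,t
def ray(f,uv):
    K,R,t=cam(f);d=R.T@np.linalg.inv(K)@np.array([uv[0],uv[1],1.]);return -R.T@t,d/np.linalg.norm(d)
def at_z(f,uv,z):
    c,d=ray(f,uv);return c+d*(z-c[2])/d[2]
def proj(f,P):
    return cv2.projectPoints(np.array(P,float).reshape(-1,1,3),np.array(f["rvec"]),np.array(f["tvec"]),f["camera_matrix"],None)[0].reshape(-1,2)
def tri(f,uv,g,vw):
    a,d=ray(f,uv);b,e=ray(g,vw);s=np.linalg.lstsq(np.c_[d,-e],b-a,rcond=None)[0]
    p,q=a+s[0]*d,b+s[1]*e;return (p+q)/2,np.linalg.norm(p-q)
HUE=dict(red=((0,6),(176,180)),pink=((150,174),),yellow=((22,34),),blue=((98,118),),orange=((7,20),))
def mask(f,c,box=None,smin=130,vmin=50):
    h=cv2.cvtColor(f["image"],cv2.COLOR_BGR2HSV);m=np.zeros(h.shape[:2],np.uint8)
    for a,b in HUE[c]: m|=cv2.inRange(h,(a,smin,vmin),(b,255,255))
    if box: k=np.zeros_like(m);x0,y0,x1,y1=box;k[y0:y1,x0:x1]=255;m&=k
    return m
def blobs(m,amin=15):
    n,l,s,c=cv2.connectedComponentsWithStats(m);return [(int(s[i,4]),c[i].round(1).tolist(),s[i,:4].tolist()) for i in range(1,n) if s[i,4]>=amin]
def shot(n,name):
    f=ctrl.grab_frame(n);pickle.dump(f,open(name+".pkl","wb"));return f
def load(n): return pickle.load(open(n+".pkl","rb"))
def bright(im,g=2.2): return (255*(im/255.)**(1/g)).astype(np.uint8)
E
python3 - <<'E'
from h import *
t,s=load("top0"),load("scene0")
for n,f,B in(("top",t,dict(red=(90,210,130,245),pink=(160,205,215,275),yellow=(220,225,265,280),blue=(350,195,410,240))),("scene",s,dict(red=(410,205,435,235),pink=(335,205,375,245),yellow=(295,195,330,230),blue=(165,205,220,245)))):
    for c,b in B.items(): print(n,c,blobs(mask(f,c,b)))
a=cv2.resize(bright(t["image"][190:290,90:290]),None,fx=4,fy=3.0*4/3,interpolation=3)[:300*4//3]
b=cv2.resize(bright(t["image"][175:285,310:490]),None,fx=2,fy=2,interpolation=3)
c=cv2.resize(bright(s["image"][180:270,270:440]),None,fx=2.2,fy=2.2,interpolation=3)
o=np.zeros((600,800,3),np.uint8);a=cv2.resize(a,(760,380));o[:380,:760]=a;o[380:600,:360]=b;o[390:390+c.shape[0],370:370+c.shape[1]]=c
cv2.imwrite("pics/crop1.png",o)
E
```

```text
top red [(84, [110.3, 225.5], [105, 221, 13, 11])]
top pink [(469, [190.3, 229.7], [178, 219, 26, 23]), (387, [186.3, 254.1], [174, 244, 26, 21])]
top yellow [(484, [242.6, 240.0], [230, 228, 26, 26]), (387, [238.1, 264.9], [226, 255, 25, 21])]
top blue [(372, [391.1, 215.1], [380, 203, 23, 25]), (430, [368.2, 221.3], [357, 209, 24, 26])]
scene red [(70, [421.9, 220.1], [418, 214, 9, 14])]
scene pink [(91, [357.9, 214.9], [349, 211, 17, 9]), (332, [353.0, 230.2], [343, 220, 22, 22])]
scene yellow [(90, [315.0, 203.2], [306, 199, 18, 10]), (371, [308.4, 217.8], [298, 207, 24, 23])]
scene blue [(297, [200.7, 223.9], [193, 214, 16, 21]), (280, [180.6, 226.0], [173, 216, 16, 21])]
```

View pics/crop1.png

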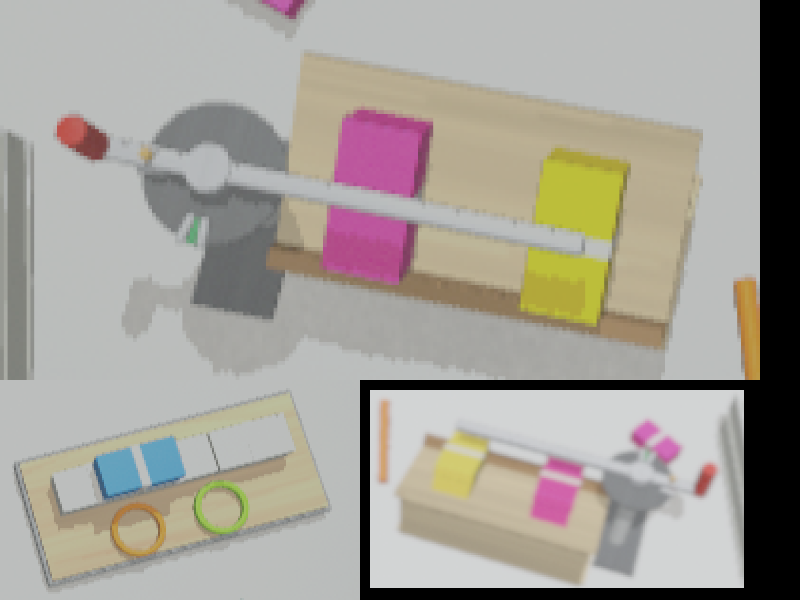

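The crop confirms the large pink and yellow boxes under the bar on the tray, with the handle top at about (109,224) and the pivot at (145,234). The wall's blue box sits over the joint on the left, and the pink place is to its right over the visible white joint.

Run:
```python
from h import *
t,s=load("top0"),load("scene0")
h=at_z(t,(109,224.2),.186);p=at_z(t,(144.7,234.2),.147);print("handle",h,"pivot",p,np.linalg.norm((h-p)[:2]))
print("tri red",tri(t,(110.3,225.5),s,(421.9,220.1)))
e=h-p;yt=e[:2]/np.linalg.norm(e[:2]);print("tray y dir deg",np.degrees(np.arctan2(yt[1],yt[0])))
xt=np.array([yt[1],-yt[0]]);o=p[:2]+20*xt/1000-.105*yt
print("tray o",o,"green handle",p[:2]-.065*xt, [ (o+yt*v) for v in(-.093,.023)])
# tray top-plate corners (crop px)/3.8
for uv in((305,52),(702,130),(667,346),(268,268)):
    q=np.array(uv)/3.8+[90,190];print(q,at_z(t,q,.03)[:2],at_z(t,q,.1)[:2])
# wall
for n,uv in dict(blue=(379.5,218)).items(): print(n,at_z(t,uv,.097),tri(t,uv,s,(190.6,225)))
def c2(u,v): return (u/2+310,(v-380)/2+175)
print("stand corners",[at_z(t,c2(*q),.025)[:2].round(3) for q in((17,464),(290,392),(329,508),(52,583))])
w=ctrl.grab_frame("wrist");st=ctrl.sense();K,R,tt=cam(w);print("wrist cam pos in tool",st["tcp_rot"].T@(-R.T@tt-st["eef_pos"]),"cam z in tool",(st["tcp_rot"].T@R.T).round(2),K[0,0])
```

```text
handle [0.55488122 0.37726838 0.186     ] pivot [0.53657382 0.31592209 0.147     ] 0.06401974938493844
tri red (array([0.55561512, 0.3777888 , 0.16910211]), np.float64(0.004019785269180457))
tray y dir deg 73.38346398744362
tray o [0.5257123  0.20958758] green handle [0.47428821 0.33450981] [array([0.49911756, 0.12047125]), array([0.53228949, 0.2316271 ])]
[170.26315789 203.68421053] [0.62768617 0.28330648] [0.60944317 0.26978095]
[274.73684211 224.21052632] [0.55926032 0.04600325] [0.54492023 0.04601316]
[265.52631579 281.05263158] [0.43120304 0.07693755] [0.42416715 0.07518301]
[160.52631579 260.52631579] [0.4970695  0.31031421] [0.48627669 0.29524821]
blue [ 0.54038401 -0.18217024  0.097     ] (array([ 0.54252419, -0.18498346,  0.08694259]), np.float64(0.0016463543990591128))
stand corners [array([ 0.569, -0.056]), array([ 0.628, -0.383]), array([ 0.488, -0.407]), array([ 0.429, -0.082])]
wrist cam pos in tool [-0.00030584 -0.07422101 -0.17185888] cam z in tool [[ 1.    0.    0.  ]
 [-0.    0.96  0.29]
 [-0.   -0.29  0.96]] 293.7770379388083
```

```bash
cat > pl.py <<'E'
from h import *
from scipy.spatial.transform import Rotation as Ro, Slerp
def rot(yaw,tilt=0,tdir=None):
    "tool x at yaw (deg), z down, then z swung by tilt deg toward heading tdir (deg)"
    a=np.radians(yaw);x=np.array([np.cos(a),np.sin(a),0]);R=np.c_[x,np.cross([0,0,-1],x),[0,0,-1]]
    if tilt: h=np.radians(tdir);R=Ro.from_rotvec(np.radians(tilt)*np.cross([0,0,-1],[np.cos(h),np.sin(h),0])).as_matrix()@R
    return R
def plan(wps,start=None,dec=3):
    if start is None: s=ctrl.sense();start=(np.array(s["eef_pos"]),np.array(s["tcp_rot"]))
    p,R=start
    for P,T in wps:
        P=np.array(P,float);n=1
        while True:
            sl=Slerp([0,1],Ro.from_matrix([R,T]));pts=[(p+(P-p)*k/n,sl(k/n).as_matrix()) for k in range(1,n+1)]
            q0=R.T@((P-p)/n)/.12;r0=Ro.from_matrix(R.T@pts[0][1]).as_rotvec()/np.radians(30)
            ok=abs(r0).max()<.98
            a=R;pp=p
            for q,m in pts:
                ok&=abs(a.T@(q-pp)/.12).max()<.98;a,pp=m,q
            if ok: break
            n+=1
        for q,m in pts:
            d=np.round(R.T@(q-p)/.12,dec);r=np.round(Ro.from_matrix(R.T@m).as_rotvec()/np.radians(30),dec)
            rows=max(np.linalg.norm(d)*120/50,np.linalg.norm(r)*30/8.59)
            print(dict(zip(("x","y","z","rx","ry","rz"),(d+0).tolist()+(r+0).tolist())),"rows %.1f"%rows)
            p=p+R@d*.12;R=R@Ro.from_rotvec(r*np.radians(30)).as_matrix()
        print("  at",p.round(4))
E
python3 - <<'E'
from pl import *
plan([((.40,-.35,.26),rot(-45)),((.54,-.05,.26),rot(-8)),((.555,.377,.25),rot(28.4)),((.555,.377,.157),rot(28.4))],dec=2)
E
```

```text
{'x': -0.4, 'y': -0.77, 'z': -0.16, 'rx': 0.0, 'ry': 0.0, 'rz': -0.31} rows 2.1
{'x': -0.28, 'y': -0.82, 'z': -0.17, 'rx': 0.0, 'ry': 0.0, 'rz': -0.3} rows 2.1
{'x': -0.14, 'y': -0.85, 'z': -0.16, 'rx': 0.0, 'ry': 0.0, 'rz': -0.31} rows 2.1
  at [ 0.3998 -0.3507  0.2602]
{'x': -0.31, 'y': -0.87, 'z': 0.0, 'rx': 0.0, 'ry': 0.0, 'rz': -0.41} rows 2.2
{'x': -0.13, 'y': -0.91, 'z': 0.0, 'rx': 0.0, 'ry': 0.0, 'rz': -0.41} rows 2.2
{'x': 0.08, 'y': -0.92, 'z': 0.0, 'rx': 0.0, 'ry': 0.0, 'rz': -0.41} rows 2.2
  at [ 0.5401 -0.0498  0.2605]
{'x': -0.09, 'y': -0.88, 'z': 0.02, 'rx': 0.0, 'ry': 0.0, 'rz': -0.3} rows 2.1
{'x': 0.05, 'y': -0.89, 'z': 0.03, 'rx': 0.0, 'ry': 0.0, 'rz': -0.31} rows 2.1
{'x': 0.19, 'y': -0.87, 'z': 0.02, 'rx': 0.0, 'ry': 0.0, 'rz': -0.3} rows 2.1
{'x': 0.32, 'y': -0.83, 'z': 0.02, 'rx': 0.0, 'ry': 0.0, 'rz': -0.3} rows 2.1
  at [0.5551 0.3767 0.2501]
{'x': 0.0, 'y': 0.0, 'z': 0.78, 'rx': 0.0, 'ry': 0.0, 'rz': 0.0} rows 1.9
  at [0.5551 0.3767 0.1565]
```

Emit:
servo_tool(plan=[{"x":-0.4,"y":-0.77,"z":-0.16,"rz":-0.31},{"x":-0.4,"y":-0.77,"z":-0.16,"rz":-0.31},{"x":-0.4,"y":-0.77,"z":-0.16,"rz":-0.31}], claw=0.1, newtons=20)

```text
$.plan[0]: bad value
```

Emit:
servo_tool(plan=[{"x":-0.28,"y":-0.82,"z":-0.17,"rz":-0.3},{"x":-0.28,"y":-0.82,"z":-0.17,"rz":-0.3},{"x":-0.28,"y":-0.82,"z":-0.17,"rz":-0.3}])

```text
$.plan[0]: bad value
```

Emit:
servo_tool(plan=[{"x":-0.14,"y":-0.85,"z":-0.16,"rz":-0.31},{"x":-0.14,"y":-0.85,"z":-0.16,"rz":-0.31},{"x":-0.14,"y":-0.85,"z":-0.16,"rz":-0.31}])

```text
$.plan[0]: bad value
```

Emit:
servo_tool(plan=[{"x":-0.31,"y":-0.87,"z":0,"rz":-0.41},{"x":-0.31,"y":-0.87,"z":0,"rz":-0.41},{"x":-0.31,"y":-0.87,"z":0,"rz":-0.41}])

```text
$.plan[0]: bad value
```

Emit:
servo_tool(plan=[{"x":-0.13,"y":-0.91,"z":0,"rz":-0.41},{"x":-0.13,"y":-0.91,"z":0,"rz":-0.41},{"x":-0.13,"y":-0.91,"z":0,"rz":-0.41}])

```text
$.plan[0]: bad value
```

Emit:
servo_tool(plan=[{"x":0.08,"y":-0.92,"z":0,"rz":-0.41},{"x":0.08,"y":-0.92,"z":0,"rz":-0.41},{"x":0.08,"y":-0.92,"z":0,"rz":-0.41}])

```text
$.plan[0]: bad value
```

All six keys seem to be required in each row.

Emit:
servo_tool(plan=[{"x":-0.4,"y":-0.77,"z":-0.16,"rx":0,"ry":0,"rz":-0.31},{"x":-0.4,"y":-0.77,"z":-0.16,"rx":0,"ry":0,"rz":-0.31},{"x":-0.4,"y":-0.77,"z":-0.16,"rx":0,"ry":0,"rz":-0.31}], claw=0.1, newtons=20)

```text
time: 0.45
eef_pos: [0.2574, -0.4959, 0.2226]
tcp_rot: [[0.455, -0.891, 0.001], [-0.891, -0.455, -0.001], [0.001, -0.001, -1.0]]
contact_force: [0.4, -0.6, 0.4]
width: 0.0474
```

Emit:
servo_tool(plan=[{"x":-0.28,"y":-0.82,"z":-0.17,"rx":0,"ry":0,"rz":-0.3},{"x":-0.28,"y":-0.82,"z":-0.17,"rx":0,"ry":0,"rz":-0.3},{"x":-0.28,"y":-0.82,"z":-0.17,"rx":0,"ry":0,"rz":-0.3}])

```text
time: 0.75
eef_pos: [0.3298, -0.4216, 0.2429]
tcp_rot: [[0.588, -0.809, 0.002], [-0.809, -0.588, -0.001], [0.002, -0.001, -1.0]]
contact_force: [0.0, -0.3, 0.2]
width: 0.0468
```

Emit:
servo_tool(plan=[{"x":-0.14,"y":-0.85,"z":-0.16,"rx":0,"ry":0,"rz":-0.31},{"x":-0.14,"y":-0.85,"z":-0.16,"rx":0,"ry":0,"rz":-0.31},{"x":-0.14,"y":-0.85,"z":-0.16,"rx":0,"ry":0,"rz":-0.31}])

```text
time: 1.05
eef_pos: [0.4025, -0.3484, 0.2617]
tcp_rot: [[0.711, -0.703, 0.002], [-0.703, -0.711, -0.001], [0.001, -0.001, -1.0]]
contact_force: [0.1, 0.1, 0.3]
width: 0.0469
```

Emit:
servo_tool(plan=[{"x":-0.31,"y":-0.87,"z":0,"rx":0,"ry":0,"rz":-0.41},{"x":-0.31,"y":-0.87,"z":0,"rx":0,"ry":0,"rz":-0.41},{"x":-0.31,"y":-0.87,"z":0,"rx":0,"ry":0,"rz":-0.41}])

```text
time: 1.35
eef_pos: [0.4481, -0.2479, 0.2605]
tcp_rot: [[0.845, -0.535, 0.0], [-0.535, -0.845, 0.001], [-0.0, -0.001, -1.0]]
contact_force: [0.5, -0.8, -0.2]
width: 0.0465
```

Emit:
servo_tool(plan=[{"x":-0.13,"y":-0.91,"z":0,"rx":0,"ry":0,"rz":-0.41},{"x":-0.13,"y":-0.91,"z":0,"rx":0,"ry":0,"rz":-0.41},{"x":-0.13,"y":-0.91,"z":0,"rx":0,"ry":0,"rz":-0.41}])

```text
time: 1.65
eef_pos: [0.4937, -0.1476, 0.2603]
tcp_rot: [[0.939, -0.343, -0.0], [-0.343, -0.939, 0.001], [-0.0, -0.001, -1.0]]
contact_force: [-0.3, 0.0, -0.5]
width: 0.047
```

Emit:
servo_tool(plan=[{"x":0.08,"y":-0.92,"z":0,"rx":0,"ry":0,"rz":-0.41},{"x":0.08,"y":-0.92,"z":0,"rx":0,"ry":0,"rz":-0.41},{"x":0.08,"y":-0.92,"z":0,"rx":0,"ry":0,"rz":-0.41}])

```text
time: 1.95
eef_pos: [0.5411, -0.0477, 0.26]
tcp_rot: [[0.991, -0.135, -0.0], [-0.135, -0.991, 0.001], [-0.0, -0.0, -1.0]]
contact_force: [0.5, 0.2, -0.2]
width: 0.0465
```

Tracking is very good. I'll continue to a spot above the handle.

Emit:
servo_tool(plan=[{"x":-0.09,"y":-0.88,"z":0.02,"rx":0,"ry":0,"rz":-0.3},{"x":-0.09,"y":-0.88,"z":0.02,"rx":0,"ry":0,"rz":-0.3},{"x":-0.09,"y":-0.88,"z":0.02,"rx":0,"ry":0,"rz":-0.3}])

```text
time: 2.25
eef_pos: [0.5439, 0.0588, 0.2577]
tcp_rot: [[1.0, 0.02, -0.001], [0.02, -1.0, 0.001], [-0.001, -0.001, -1.0]]
contact_force: [0.2, -0.8, 0.2]
width: 0.0468
```

Emit:
servo_tool(plan=[{"x":0.05,"y":-0.89,"z":0.03,"rx":0,"ry":0,"rz":-0.31},{"x":0.05,"y":-0.89,"z":0.03,"rx":0,"ry":0,"rz":-0.31},{"x":0.05,"y":-0.89,"z":0.03,"rx":0,"ry":0,"rz":-0.31}])

```text
time: 2.55
eef_pos: [0.5481, 0.1653, 0.2538]
tcp_rot: [[0.984, 0.181, -0.001], [0.181, -0.984, 0.0], [-0.001, -0.0, -1.0]]
contact_force: [0.0, -0.2, 0.3]
width: 0.0471
```

Emit:
servo_tool(plan=[{"x":0.19,"y":-0.87,"z":0.02,"rx":0,"ry":0,"rz":-0.3},{"x":0.19,"y":-0.87,"z":0.02,"rx":0,"ry":0,"rz":-0.3},{"x":0.19,"y":-0.87,"z":0.02,"rx":0,"ry":0,"rz":-0.3}])

```text
time: 2.85
eef_pos: [0.5521, 0.2719, 0.251]
tcp_rot: [[0.943, 0.332, -0.001], [0.332, -0.943, 0.0], [-0.001, -0.0, -1.0]]
contact_force: [0.7, 0.2, -0.5]
width: 0.047
```

Emit:
servo_tool(plan=[{"x":0.32,"y":-0.83,"z":0.02,"rx":0,"ry":0,"rz":-0.3},{"x":0.32,"y":-0.83,"z":0.02,"rx":0,"ry":0,"rz":-0.3},{"x":0.32,"y":-0.83,"z":0.02,"rx":0,"ry":0,"rz":-0.3},{"x":0.32,"y":-0.83,"z":0.02,"rx":0,"ry":0,"rz":-0.3}])

```text
time: 3.25
eef_pos: [0.5559, 0.3757, 0.2486]
tcp_rot: [[0.881, 0.474, -0.001], [0.474, -0.881, -0.001], [-0.002, 0.001, -1.0]]
contact_force: [-0.5, -0.1, -0.3]
width: 0.0471
```

Run:
```python
from h import *
w=shot("wrist","w1");s=ctrl.sense();print(s["eef_pos"])
print("handle pred",proj(w,[(.555,.377,.186)]),"tip px",proj(w,[s["eef_pos"]]));print([(b,at_z(w,b[1],.186).round(4).tolist()) for b in blobs(mask(w,"red"))])
cv2.imwrite("pics/w1.png",bright(w["image"]))
```

```text
[0.55605693 0.37472953 0.24922849]
handle pred [[282.52004608 213.51308729]] tip px [[282.49483508 247.38815426]]
[((451, [281.7, 205.5], [273, 191, 19, 29]), [0.5511, 0.3828, 0.186])]
```

View pics/w1.png

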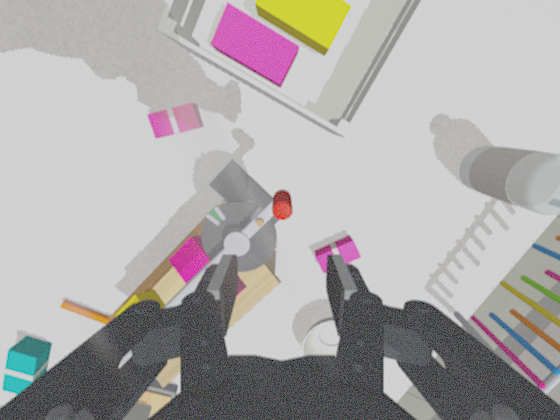

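The wrist view shows the handle at (282,205), and its top at about row 212 matches my prediction. I'll descend and grip it.

Emit:
servo_tool(plan=[{"x":0,"y":-0.02,"z":0.4,"rx":0,"ry":0,"rz":0},{"x":0,"y":-0.02,"z":0.6,"rx":0,"ry":0,"rz":0},{"x":0,"y":-0.02,"z":0.77,"rx":0,"ry":0,"rz":0},{"x":0,"y":-0.02,"z":0.77,"rx":0,"ry":0,"rz":0}])

```text
time: 3.7
eef_pos: [0.5533, 0.3753, 0.1544]
tcp_rot: [[0.882, 0.472, -0.004], [0.472, -0.882, -0.002], [-0.005, 0.0, -1.0]]
contact_force: [-0.2, 0.2, -0.5]
width: 0.0471
```

Emit:
servo_tool(plan=[{"x":0,"y":0,"z":0,"rx":0,"ry":0,"rz":0},{"x":0,"y":0,"z":0,"rx":0,"ry":0,"rz":0},{"x":0,"y":0,"z":0,"rx":0,"ry":0,"rz":0},{"x":0,"y":0,"z":0,"rx":0,"ry":0,"rz":0},{"x":0,"y":0,"z":0,"rx":0,"ry":0,"rz":0}], claw=-1, newtons=25)

```text
time: 4.2
eef_pos: [0.5543, 0.3787, 0.1579]
tcp_rot: [[0.88, 0.474, 0.001], [0.474, -0.88, 0.0], [0.001, 0.0, -1.0]]
contact_force: [0.1, 0.9, 2.1]
width: 0.0002
```

Run:
```python
from h import *
s=ctrl.sense();p=np.array([.5366,.3159]);e=s["eef_pos"];R=s["tcp_rot"]
print(e,s["width"],s["contact_force"],np.linalg.norm(e[:2]-p),np.degrees(np.arctan2(*(e[:2]-p)[::-1])))
a0=np.arctan2(*(e[:2]-p)[::-1]);r=np.linalg.norm(e[:2]-p)
for th in np.arange(.15,1.56,.15).tolist()+[1.52]:
    q=np.r_[p+r*np.array([np.cos(a0+th),np.sin(a0+th)]),e[2]];print(round(th,2),(R.T@(q-e)/.12).round(3))
```

```text
[0.55425193 0.37865258 0.15789742] 0.00016915166532068714 [0.07409072 0.91415123 2.0700069 ] 0.06518801471489877 74.28901996724298
0.15 [-0.063 -0.052 -0.   ]
0.3 [-0.132 -0.094 -0.   ]
0.45 [-0.207 -0.125 -0.   ]
0.6 [-0.286 -0.145 -0.   ]
0.75 [-0.368 -0.153 -0.   ]
0.9 [-0.449 -0.148 -0.   ]
1.05 [-0.528 -0.131 -0.   ]
1.2 [-0.605 -0.103 -0.   ]
1.35 [-0.676 -0.063 -0.   ]
1.5 [-0.74  -0.014 -0.001]
1.52 [-0.748 -0.006 -0.001]
```

The grip closed on nothing, so I need to look.

Run:
```python
from h import *
w=shot("wrist","w2");t=shot("top","t2");s=shot("scene","s2")
a=cv2.resize(bright(w["image"][150:330,190:400]),(420,360));b=cv2.resize(bright(s["image"][170:270,340:470]),(380,292),interpolation=3);c=cv2.resize(bright(t["image"][190:290,70:200]),(380,292),interpolation=3)
o=np.zeros((600,800,3),np.uint8);o[:360,:420]=a;o[:292,420:]=b;o[300:592,420:]=c;cv2.imwrite("pics/miss.png",o)
print("tip px",proj(w,[ctrl.sense()["eef_pos"]]));print(blobs(mask(w,"red")),blobs(mask(t,"red",(90,200,140,250))),blobs(mask(s,"red",(400,200,440,240))))
```

```text
tip px [[282.52475329 245.16341081]]
[(389, [285.3, 237.8], [273, 225, 23, 29])] [] [(54, [421.0, 222.0], [418, 217, 8, 11])]
```

View pics/miss.png

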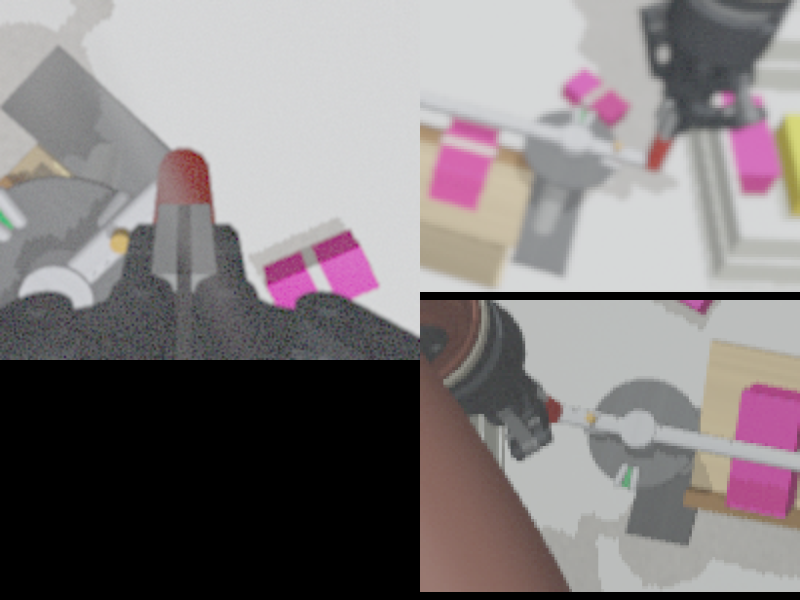

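Run:
```python
from h import *
t,s,w,w2,s2=[load(n) for n in("top0","scene0","w1","w2","s2")]
R=[(110.3,225.5),(421.9,220.1),(281.7,205.5)]
print("t-w",tri(t,R[0],w,R[2]),"s-w",tri(s,R[1],w,R[2]))
e=ctrl.sense()["eef_pos"];print(e,proj(s2,[e]),proj(s2,[(.555,.377,.186),(.555,.377,.138)]),proj(t,[(.555,.377,.186),(.555,.377,.138)]))
print("w2: handle top/bottom pred",proj(w2,[(.555,.377,.186),(.555,.377,.138),e]))
a=cv2.resize(bright(w2["image"][215:290,240:330]),(480,400),interpolation=3);b=cv2.resize(bright(s2["image"][200:240,400:440]),(320,320),interpolation=0)
c=cv2.resize(bright(t["image"][210:240,95:125]),(300,300),interpolation=0)
o=np.zeros((600,800,3),np.uint8);o[:400,:480]=a;o[:320,480:]=b;o[300:600,500:]=c;cv2.imwrite("pics/z.png",o)
```

```text
t-w (array([0.55405713, 0.37908067, 0.17211681]), np.float64(0.0021889087278646807)) s-w (array([0.55364985, 0.37727058, 0.16541352]), np.float64(0.0008074742666515361))
[0.55397731 0.37864376 0.15740771] [[421.75058511 222.24537829]] [[424.39578271 215.66164408]
 [418.94933775 227.09155317]] [[109.13321816 224.13129022]
 [116.3050728  228.72629741]]
w2: handle top/bottom pred [[282.97073242 269.60895749]
 [282.56598317 236.51521733]
 [282.52475329 245.16341081]]
```

View pics/z.png

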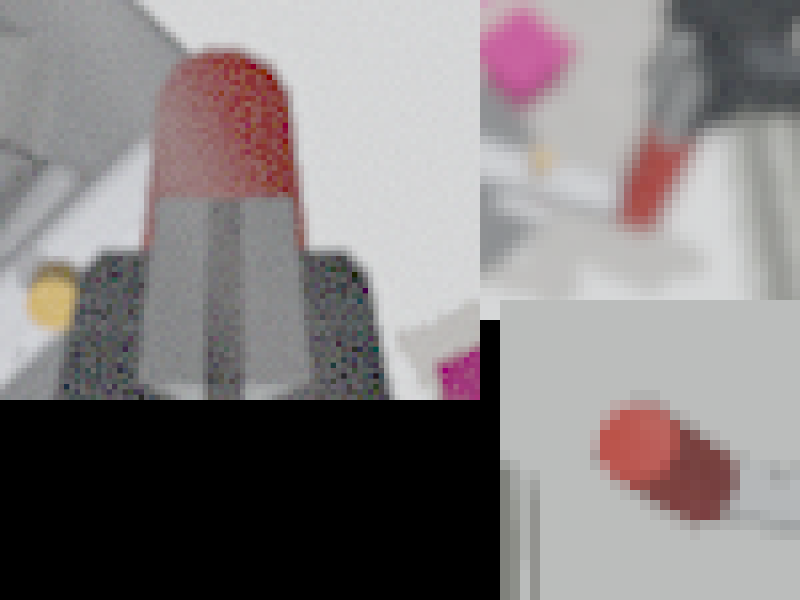

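The handle is directly under the shut fingers, so the pads closed over its top. I'll open, rise, turn the jaws tangential to the lever, and go lower in force-checked steps.

Emit:
servo_tool(plan=[{"x":0,"y":0,"z":0,"rx":0,"ry":0,"rz":0},{"x":0,"y":0,"z":-0.2,"rx":0,"ry":0,"rz":0},{"x":0,"y":0,"z":-0.45,"rx":0,"ry":0,"rz":0},{"x":0,"y":0,"z":-0.45,"rx":0,"ry":0,"rz":0}], claw=0.1)

```text
time: 4.75
eef_pos: [0.5556, 0.3793, 0.2161]
tcp_rot: [[0.88, 0.474, 0.006], [0.474, -0.88, 0.002], [0.006, 0.001, -1.0]]
contact_force: [1.1, -0.4, 0.5]
width: 0.047
```

Emit:
servo_tool(plan=[{"x":0,"y":0,"z":0,"rx":0,"ry":0,"rz":0.25},{"x":0,"y":0,"z":0,"rx":0,"ry":0,"rz":0.5},{"x":0,"y":0,"z":0,"rx":0,"ry":0,"rz":0.75},{"x":0,"y":0,"z":0,"rx":0,"ry":0,"rz":0.75}])

```text
time: 5.15
eef_pos: [0.5539, 0.3785, 0.2108]
tcp_rot: [[0.995, 0.1, -0.0], [0.1, -0.995, -0.0], [-0.001, 0.0, -1.0]]
contact_force: [0.1, 0.4, 0.1]
width: 0.0472
```

Emit:
servo_tool(plan=[{"x":0,"y":0,"z":0,"rx":0,"ry":0,"rz":0.25},{"x":0,"y":0,"z":0,"rx":0,"ry":0,"rz":0.5},{"x":0,"y":0,"z":0,"rx":0,"ry":0,"rz":0.75},{"x":0,"y":0,"z":0,"rx":0,"ry":0,"rz":0.75},{"x":0,"y":0,"z":0,"rx":0,"ry":0,"rz":0.75}])

```text
time: 5.65
eef_pos: [0.5539, 0.3785, 0.2111]
tcp_rot: [[0.96, -0.281, -0.0], [-0.281, -0.96, -0.0], [-0.0, 0.0, -1.0]]
contact_force: [0.3, 0.3, 0.1]
width: 0.0467
```

Run:
```python
from h import *
w=shot("wrist","w3");s=ctrl.sense();print(s["eef_pos"],s["width"],np.degrees(np.arctan2(s["tcp_rot"][1][0],s["tcp_rot"][0][0])))
R,e=s["tcp_rot"],s["eef_pos"];print(blobs(mask(w,"red")),"pred top/bot",proj(w,[(.5545,.378,.186),(.5545,.378,.138)]))
for z in(0,-.013,-.026,-.04): print(z,proj(w,[e+R@[x,y,z] for x in(-.0235,.0235) for y in(-.011,)]).round(0).tolist())
cv2.imwrite("pics/w3.png",cv2.resize(bright(w["image"][180:330,190:370]),(720,600),interpolation=3))
```

```text
[0.55396068 0.37853108 0.2111545 ] 0.04702114881493319 -16.38020883081815
[(678, [282.3, 222.3], [271, 204, 24, 36])] pred top/bot [[283.64379893 230.91057057]
 [283.22318638 211.23489648]]
0 [[245.0, 228.0], [321.0, 228.0]]
-0.013 [[243.0, 236.0], [324.0, 236.0]]
-0.026 [[240.0, 245.0], [327.0, 245.0]]
-0.04 [[236.0, 257.0], [331.0, 257.0]]
```

View pics/w3.png

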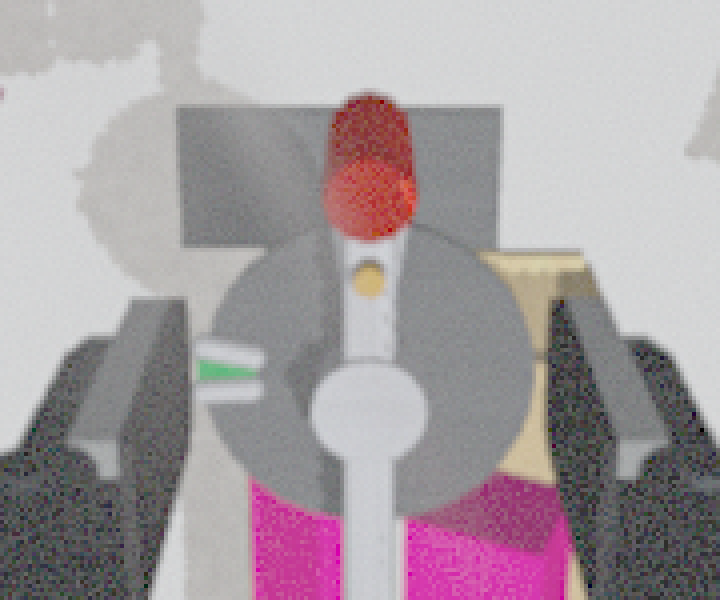

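The tips' front edges are at about px (237,255) and (328,255). That puts them roughly 30 mm farther back than the stated TCP, which agrees with the first miss. I'll go lower, watching force.

Emit:
servo_tool(plan=[{"x":0,"y":0,"z":0.3,"rx":0,"ry":0,"rz":0},{"x":0,"y":0,"z":0.5,"rx":0,"ry":0,"rz":0},{"x":0,"y":0,"z":0.5,"rx":0,"ry":0,"rz":0}])

```text
time: 6.0
eef_pos: [0.5519, 0.3777, 0.1471]
tcp_rot: [[0.959, -0.284, -0.006], [-0.284, -0.959, -0.003], [-0.005, 0.004, -1.0]]
contact_force: [-0.5, 0.5, -0.2]
width: 0.0469
```

Emit:
servo_tool(plan=[{"x":0,"y":0,"z":0.1,"rx":0,"ry":0,"rz":0},{"x":0,"y":0,"z":0.2,"rx":0,"ry":0,"rz":0},{"x":0,"y":0,"z":0.2,"rx":0,"ry":0,"rz":0}])

```text
time: 6.3
eef_pos: [0.5535, 0.3783, 0.126]
tcp_rot: [[0.958, -0.286, -0.001], [-0.286, -0.958, -0.001], [-0.001, 0.001, -1.0]]
contact_force: [-0.2, 0.0, -0.1]
width: 0.0468
```

Emit:
servo_tool(plan=[{"x":0,"y":0,"z":0,"rx":0,"ry":0,"rz":0},{"x":0,"y":0,"z":0,"rx":0,"ry":0,"rz":0},{"x":0,"y":0,"z":0,"rx":0,"ry":0,"rz":0},{"x":0,"y":0,"z":0,"rx":0,"ry":0,"rz":0}], claw=-1, newtons=30)

```text
time: 6.7
eef_pos: [0.5544, 0.3787, 0.1283]
tcp_rot: [[0.958, -0.287, 0.001], [-0.287, -0.958, 0.0], [0.001, -0.001, -1.0]]
contact_force: [-1.0, 0.2, 5.1]
width: 0.0173
```

Gripped: width is 17.3 mm. Now I'll compute the swing arc.

```bash
cat > arc.py <<'E'
import sys;from pl import *
p=np.array([.5366,.3159]);s=ctrl.sense();e,R=s["eef_pos"],s["tcp_rot"];r=.065;a0=np.arctan2(*(e[:2]-p)[::-1]);print(e,np.degrees(a0),np.linalg.norm(e[:2]-p),s["width"],s["contact_force"])
e=np.r_[p+np.linalg.norm(e[:2]-p)*np.array([np.cos(a0),np.sin(a0)]),e[2]]
for c in range(3):
    print("call")
    for th in np.linspace(.5/6,.5,6):
        q=np.r_[p+r*np.array([np.cos(a0+th),np.sin(a0+th)]),e[2]];print((R.T@(q-e)/.12).round(3)[:2],"rz",round(-th/np.radians(30),3))
    e=q;a0+=th;R=Ro.from_rotvec([0,0,th]).as_matrix()@R
E
python3 arc.py
```

```text
[0.55441681 0.37870672 0.12830496] 74.16259074164498 0.06528493711576848 0.017321640395936172 [-0.97284787  0.16842829  5.14971311]
call
[-0.045  0.005] rz -0.159
[-0.09   0.011] rz -0.318
[-0.134  0.021] rz -0.477
[-0.177  0.035] rz -0.637
[-0.218  0.052] rz -0.796
[-0.259  0.072] rz -0.955
call
[-0.045  0.003] rz -0.159
[-0.09   0.009] rz -0.318
[-0.134  0.019] rz -0.477
[-0.177  0.032] rz -0.637
[-0.219  0.05 ] rz -0.796
[-0.259  0.07 ] rz -0.955
call
[-0.045  0.003] rz -0.159
[-0.09   0.009] rz -0.318
[-0.134  0.019] rz -0.477
[-0.177  0.032] rz -0.637
[-0.219  0.05 ] rz -0.796
[-0.259  0.07 ] rz -0.955
```

Emit:
servo_tool(plan=[{"x":-0.045,"y":0.005,"z":0,"rx":0,"ry":0,"rz":-0.16},{"x":-0.09,"y":0.01,"z":0,"rx":0,"ry":0,"rz":-0.32},{"x":-0.134,"y":0.02,"z":0,"rx":0,"ry":0,"rz":-0.48},{"x":-0.177,"y":0.034,"z":0,"rx":0,"ry":0,"rz":-0.64},{"x":-0.218,"y":0.05,"z":0,"rx":0,"ry":0,"rz":-0.8},{"x":-0.259,"y":0.07,"z":0,"rx":0,"ry":0,"rz":-0.955}])

```text
time: 7.3
eef_pos: [0.5221, 0.3799, 0.1282]
tcp_rot: [[0.977, 0.211, 0.001], [0.211, -0.977, 0.001], [0.002, -0.001, -1.0]]
contact_force: [-0.1, -0.4, 3.5]
width: 0.017
```

Emit:
servo_tool(plan=[{"x":-0.045,"y":0.003,"z":0,"rx":0,"ry":0,"rz":-0.16},{"x":-0.09,"y":0.01,"z":0,"rx":0,"ry":0,"rz":-0.32},{"x":-0.134,"y":0.02,"z":0,"rx":0,"ry":0,"rz":-0.48},{"x":-0.177,"y":0.033,"z":0,"rx":0,"ry":0,"rz":-0.64},{"x":-0.219,"y":0.05,"z":0,"rx":0,"ry":0,"rz":-0.8},{"x":-0.259,"y":0.07,"z":0,"rx":0,"ry":0,"rz":-0.955}])

```text
time: 7.9
eef_pos: [0.4933, 0.3654, 0.1283]
tcp_rot: [[0.756, 0.654, 0.001], [0.654, -0.756, 0.001], [0.002, -0.0, -1.0]]
contact_force: [-0.7, 1.3, 3.6]
width: 0.017
```

Emit:
servo_tool(plan=[{"x":-0.045,"y":0.003,"z":0,"rx":0,"ry":0,"rz":-0.16},{"x":-0.09,"y":0.01,"z":0,"rx":0,"ry":0,"rz":-0.32},{"x":-0.134,"y":0.02,"z":0,"rx":0,"ry":0,"rz":-0.48},{"x":-0.177,"y":0.033,"z":0,"rx":0,"ry":0,"rz":-0.64},{"x":-0.219,"y":0.05,"z":0,"rx":0,"ry":0,"rz":-0.8},{"x":-0.259,"y":0.07,"z":0,"rx":0,"ry":0,"rz":-0.955},{"x":-0.259,"y":0.07,"z":0,"rx":0,"ry":0,"rz":-0.955}])

```text
time: 8.6
eef_pos: [0.475, 0.3386, 0.1283]
tcp_rot: [[0.353, 0.936, 0.001], [0.936, -0.353, 0.001], [0.002, 0.0, -1.0]]
contact_force: [-3.5, 3.1, 5.8]
width: 0.0166
```

```bash
python3 arc.py | head -1; python3 -c "
from pl import *
t=shot('top','t3')
print(blobs(mask(t,'red',(80,190,200,330))))"
```

```text
[0.47496094 0.33855765 0.12826904] 159.81728022125895 0.06567147850907361 0.016604625706940494 [-3.52882933  3.13560937  5.78602109]
[(39, [110.7, 230.8], [106, 223, 9, 16]), (26, [117.8, 236.3], [113, 228, 8, 20]), (1827, [99.6, 293.7], [80, 238, 53, 92]), (17, [81.1, 326.8], [80, 322, 5, 8])]
```

Emit:
servo_tool(plan=[{"x":-0.015,"y":0,"z":0,"rx":0,"ry":0,"rz":-0.05},{"x":-0.027,"y":0.0,"z":0,"rx":0,"ry":0,"rz":-0.095},{"x":-0.027,"y":0.0,"z":0,"rx":0,"ry":0,"rz":-0.095}])

```text
time: 8.95
eef_pos: [0.474, 0.3359, 0.1282]
tcp_rot: [[0.308, 0.951, 0.001], [0.951, -0.308, 0.001], [0.001, 0.0, -1.0]]
contact_force: [-3.1, 3.1, 6.7]
width: 0.0168
```

Emit:
servo_tool(plan=[{"x":0,"y":0,"z":0,"rx":0,"ry":0,"rz":0},{"x":0,"y":0,"z":0,"rx":0,"ry":0,"rz":0},{"x":0,"y":0,"z":0,"rx":0,"ry":0,"rz":0},{"x":0,"y":0,"z":-0.3,"rx":0,"ry":0,"rz":0},{"x":0,"y":0,"z":-0.6,"rx":0,"ry":0,"rz":0},{"x":0,"y":0,"z":-1,"rx":0,"ry":0,"rz":0},{"x":0,"y":0,"z":-1,"rx":0,"ry":0,"rz":0}], claw=0.2)

```text
time: 9.65
eef_pos: [0.4762, 0.3359, 0.2543]
tcp_rot: [[0.308, 0.951, 0.009], [0.951, -0.308, 0.003], [0.006, 0.007, -1.0]]
contact_force: [0.5, 0.8, 0.3]
width: 0.051
```

Run:
```python
from h import *
s=ctrl.sense();print(s["eef_pos"],s["width"],s["contact_force"])
w=shot("wrist","w4");t=shot("top","t4");sc=shot("scene","s4")
print(blobs(mask(w,"red")),blobs(mask(sc,"red",(380,170,440,240))))
print("pred wrist, handle top at 1.4 1.5 1.6:",[proj(w,[(.5366+.065*np.cos(a),.3159+.065*np.sin(a),.186)])[0].round(1).tolist() for a in 1.288+np.array([1.4,1.5,1.6])])
cv2.imwrite("pics/w4.png",np.vstack([cv2.resize(bright(w["image"]),(400,300)),cv2.resize(bright(sc["image"][150:270,270:430]),(400,300),interpolation=3)]))
```

```text
[0.47622894 0.33591747 0.25430385] 0.05098406097732964 [0.50800756 0.83105442 0.29910296]
[(485, [283.7, 203.9], [274, 189, 21, 30]), (31, [312.9, 251.7], [306, 250, 12, 4])] [(66, [401.7, 191.7], [398, 186, 9, 13])]
pred wrist, handle top at 1.4 1.5 1.6: [[291.6, 212.6], [284.1, 211.9], [276.5, 212.0]]
```

View pics/w4.png

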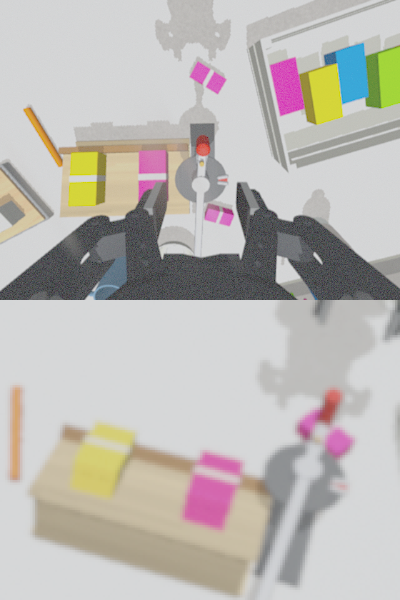

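The lever is in the green notch. The handle is at wrist px (284,204), which agrees with 1.5 rad, and the bar points away past the tray. Next is a rough fix of the boxes and a tilted pre-grasp view.

Run:
```python
from pl import *
t,s,w=load("t4"),load("s4"),load("w4")
for c,bt,bs in(("pink",(160,205,215,285),(335,200,375,245)),("yellow",(220,225,265,285),(293,195,330,230))):
    a=sorted(blobs(mask(t,c,bt)),reverse=True)[:2];b=sorted(blobs(mask(s,c,bs)),reverse=True)[:2];print(c,"top",a,"scene",b)
    a.sort(key=lambda k:k[1][1]);b.sort(key=lambda k:-k[1][1])  # far half first
    P=[tri(t,i[1],s,j[1]) for i,j in zip(a,b)];print([ (p.round(4).tolist(),round(r,4)) for p,r in P])
    if len(P)==2: d=P[0][0]-P[1][0];print("mid",(P[0][0]+P[1][0])/2,"slope",np.degrees(np.arctan2(d[2],np.hypot(d[0],d[1]))),"head",np.degrees(np.arctan2(d[1],d[0])),np.linalg.norm(d))
```

```text
pink top [(486, [190.3, 230.0], [178, 219, 26, 24]), (396, [186.5, 253.9], [175, 244, 25, 21])] scene [(331, [353.0, 230.2], [343, 220, 22, 22]), (87, [357.6, 215.0], [349, 211, 17, 9])]
[([0.5471, 0.2272, 0.1008], np.float64(0.003)), ([0.4967, 0.2402, 0.0953], np.float64(0.0001))]
mid [0.521903   0.2336752  0.09806818] slope 5.98738246946523 head -14.449630306952843 0.052331069264631214
yellow top [(495, [242.5, 240.2], [230, 228, 26, 26]), (386, [238.1, 264.9], [227, 255, 24, 21])] scene [(370, [308.5, 217.8], [298, 207, 24, 23]), (82, [315.0, 203.4], [306, 200, 17, 9])]
[([0.5155, 0.1162, 0.1014], np.float64(0.0032)), ([0.464, 0.1312, 0.0941], np.float64(0.0001))]
mid [0.48974023 0.12372263 0.09771195] slope 7.776529715712072 head -16.234725275044703 0.054075982792250205
```

Run:
```python
from pl import *
plan([((.486,.243,.20),rot(73.7,25,-16.3)),((.496,.241,.160),rot(73.7,25,-16.3))],dec=2)
```

```text
{'x': -0.7, 'y': 0.33, 'z': 0.39, 'rx': -0.83, 'ry': 0.01, 'rz': -0.05} rows 2.9
  at [0.4859 0.243  0.2002]
{'x': 0.01, 'y': -0.06, 'z': 0.34, 'rx': 0.0, 'ry': 0.0, 'rz': 0.0} rows 0.8
  at [0.4965 0.2411 0.1601]
```

Emit:
servo_tool(plan=[{"x":-0.4,"y":0,"z":0,"rx":-0.28,"ry":0,"rz":0},{"x":-0.7,"y":0.2,"z":0.1,"rx":-0.56,"ry":0.01,"rz":-0.05},{"x":-0.7,"y":0.33,"z":0.39,"rx":-0.83,"ry":0.01,"rz":-0.05},{"x":-0.7,"y":0.33,"z":0.39,"rx":-0.83,"ry":0.01,"rz":-0.05},{"x":-0.7,"y":0.33,"z":0.39,"rx":-0.83,"ry":0.01,"rz":-0.05}], claw=0.7)

```text
time: 10.3
eef_pos: [0.4787, 0.2408, 0.1895]
tcp_rot: [[0.281, 0.876, 0.393], [0.96, -0.252, -0.124], [-0.01, 0.412, -0.911]]
contact_force: [-0.6, -0.6, -0.5]
width: 0.0727
```

Emit:
servo_tool(plan=[{"x":0.01,"y":-0.06,"z":0.34,"rx":0,"ry":0,"rz":0},{"x":0.01,"y":-0.06,"z":0.34,"rx":0,"ry":0,"rz":0},{"x":0.01,"y":-0.06,"z":0.34,"rx":0,"ry":0,"rz":0}])

```text
time: 10.6
eef_pos: [0.4968, 0.2413, 0.1616]
tcp_rot: [[0.282, 0.871, 0.402], [0.959, -0.256, -0.119], [-0.001, 0.419, -0.908]]
contact_force: [-0.4, -0.5, 0.1]
width: 0.0726
```

Run:
```python
from pl import *
w=shot("wrist","w5");s=ctrl.sense();R,e=s["tcp_rot"],s["eef_pos"];print(e,s["width"])
print("tip candidates",[(z,proj(w,[e+R@[x,-.008,z] for x in(-s["width"]/2,s["width"]/2)]).round(0).tolist()) for z in(-.025,-.035)])
for c in("pink","yellow"): print(c,blobs(mask(w,c,None),100))
cv2.imwrite("pics/w5.png",bright(w["image"]))
```

```text
[0.49740411 0.24159877 0.1628156 ] 0.07261158985442613
tip candidates [(-0.025, [[216.0, 253.0], [349.0, 254.0]]), (-0.035, [[212.0, 262.0], [353.0, 262.0]])]
pink [(152, [437.5, 3.3], [425, 0, 25, 11]), (2825, [282.8, 177.0], [255, 152, 57, 51]), (2206, [282.8, 236.4], [256, 216, 54, 42]), (115, [414.2, 401.6], [409, 386, 12, 30])]
yellow [(3503, [146.0, 176.5], [108, 151, 76, 52]), (2788, [153.6, 235.4], [118, 205, 70, 54]), (459, [112.9, 309.3], [87, 302, 50, 18]), (139, [525.3, 354.4], [516, 342, 21, 28])]
```

View pics/w5.png

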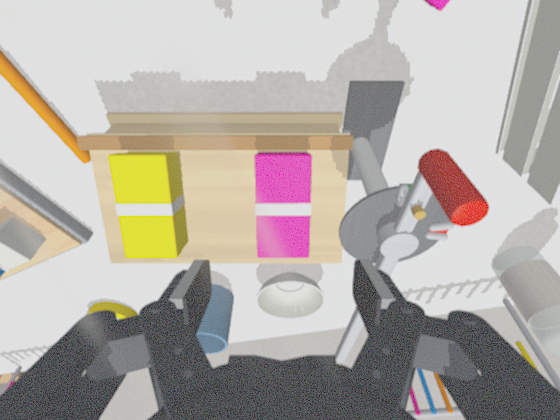

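The pink top face is clear in the wrist view, at cols 255–312 and rows 152–258, and centred between the jaws. The tips are at about row 262.

```bash
cat > face.py <<'E'
from pl import *
def face(w,c,e,R,box=None,amin=500):
    m=mask(w,c,box);n,l,st,_=cv2.connectedComponentsWithStats(m)
    k=np.uint8(sum((l==i) for i in range(1,n) if st[i,4]>amin))*255
    pts=np.concatenate([c for c in cv2.findContours(k,0,2)[0]]);r=cv2.minAreaRect(pts)
    q=cv2.approxPolyDP(cv2.convexHull(pts),6,True).reshape(-1,2).astype(float);return r,q
def on_tool(w,uv,e,R,zt):
    c,d=ray(w,uv);c=R.T@(c-e);d=R.T@d;return c+d*(zt-c[2])/d[2]
E
python3 - <<'E'
from face import *
w=load("w5");s=ctrl.sense();R,e=s["tcp_rot"],s["eef_pos"]
for c,b in(("pink",(240,140,330,270)),("yellow",(100,140,195,270))):
    r,q=face(w,c,e,R,b);print(c,r,q.tolist())
    for zt in(.045,.05,.055,.06,.065):
        P=np.array([on_tool(w,u,e,R,zt) for u in q]);rr=cv2.minAreaRect((P[:,:2]*1000).astype(np.float32));print(zt,"ctr",np.round(rr[0],1),"size",np.round(rr[1],1),round(rr[2],1),"world",(e+R@np.r_[np.array(rr[0])/1000,zt]).round(4))
E
```

```text
pink ((283.0, 204.5), (105.0, 56.0), 90.0) [[305.0, 152.0], [308.0, 256.0], [258.0, 257.0], [255.0, 155.0]]
0.045 ctr [ -1.7 -13.2] size [83.  40.5] 86.9 world [0.5036 0.2381 0.1164]
0.05 ctr [ -0.4 -12.4] size [84.9 41.4] 88.6 world [0.5067 0.2384 0.1122]
0.055 ctr [ -0.4 -11. ] size [86.8 42.4] 88.6 world [0.51   0.2375 0.1083]
0.06 ctr [-0.4 -9.5] size [88.7 43.3] 88.6 world [0.5133 0.2365 0.1044]
0.065 ctr [-0.4 -8.1] size [90.6 44.2] 88.6 world [0.5165 0.2356 0.1005]
yellow ((148.5148468017578, 205.14849853515625), (110.05110168457031, 71.44365692138672), 84.2894058227539) [[176.0, 257.0], [125.0, 257.0], [108.0, 155.0], [178.0, 151.0], [187.0, 241.0]]
0.045 ctr [-101.7  -14. ] size [51.6 84.6] 0.0 world [0.4747 0.1423 0.116 ]
0.05 ctr [-104.   -12.6] size [52.8 86.6] 0.0 world [0.4773 0.1391 0.1121]
0.055 ctr [-106.4  -11.1] size [53.9 88.5] 0.0 world [0.4799 0.1359 0.1082]
0.06 ctr [-108.7   -9.7] size [55.1 90.5] 0.0 world [0.4826 0.1327 0.1043]
0.065 ctr [-111.    -8.2] size [56.3 92.4] 0.0 world [0.4852 0.1295 0.1004]
```

Emit:
servo_tool(plan=[{"x":0,"y":-0.07,"z":0.3,"rx":0,"ry":0,"rz":0},{"x":0,"y":-0.07,"z":0.6,"rx":0,"ry":0,"rz":0},{"x":0,"y":-0.07,"z":0.75,"rx":0,"ry":0,"rz":0},{"x":0,"y":-0.07,"z":0.75,"rx":0,"ry":0,"rz":0}])

```text
time: 11.05
eef_pos: [0.5255, 0.2322, 0.0746]
tcp_rot: [[0.283, 0.871, 0.401], [0.959, -0.256, -0.12], [-0.002, 0.419, -0.908]]
contact_force: [-0.3, -0.7, 0.3]
width: 0.0727
```

Emit:
servo_tool(plan=[{"x":0,"y":0,"z":0.07,"rx":0,"ry":0,"rz":0},{"x":0,"y":0,"z":0.14,"rx":0,"ry":0,"rz":0},{"x":0,"y":0,"z":0.2,"rx":0,"ry":0,"rz":0},{"x":0,"y":0,"z":0.2,"rx":0,"ry":0,"rz":0}])

```text
time: 11.45
eef_pos: [0.535, 0.2295, 0.053]
tcp_rot: [[0.282, 0.871, 0.403], [0.959, -0.255, -0.119], [-0.001, 0.42, -0.907]]
contact_force: [-0.8, -0.5, -0.8]
width: 0.0724
```

Emit:
servo_tool(plan=[{"x":0,"y":0,"z":0,"rx":0,"ry":0,"rz":0},{"x":0,"y":0,"z":0,"rx":0,"ry":0,"rz":0},{"x":0,"y":0,"z":0,"rx":0,"ry":0,"rz":0},{"x":0,"y":0,"z":0,"rx":0,"ry":0,"rz":0}], claw=-1, newtons=35)

```text
time: 11.85
eef_pos: [0.5353, 0.23, 0.0543]
tcp_rot: [[0.281, 0.87, 0.405], [0.96, -0.255, -0.119], [-0.0, 0.422, -0.907]]
contact_force: [-3.9, 0.4, 5.6]
width: 0.0452
```

Pink is gripped at 45 mm width. I'll lift off along the slope normal, then travel to the stand.

Run:
```python
from pl import *
s=ctrl.sense();e,R=s["eef_pos"],s["tcp_rot"]
T=rot(10.2)
plan([(e-R[:,2]*.10,R),((.51,.13,.24),rot(50,12,-30)),((.53,-.03,.24),rot(25)),((.556,-.278,.15),T)],dec=2)
```

```text
{'x': 0.0, 'y': 0.0, 'z': -0.83, 'rx': 0.0, 'ry': 0.0, 'rz': 0.0} rows 2.0
  at [0.495  0.2418 0.1446]
{'x': -0.86, 'y': 0.68, 'z': -0.56, 'rx': 0.42, 'ry': -0.18, 'rz': 0.76} rows 3.1
  at [0.5097 0.1299 0.2399]
{'x': -0.92, 'y': 0.97, 'z': 0.17, 'rx': 0.37, 'ry': -0.15, 'rz': 0.84} rows 3.2
  at [ 0.5302 -0.0305  0.2397]
{'x': -0.22, 'y': 0.65, 'z': 0.25, 'rx': 0.0, 'ry': 0.0, 'rz': 0.16} rows 1.8
{'x': -0.17, 'y': 0.68, 'z': 0.25, 'rx': 0.0, 'ry': 0.0, 'rz': 0.17} rows 1.8
{'x': -0.11, 'y': 0.68, 'z': 0.24, 'rx': 0.0, 'ry': 0.0, 'rz': 0.16} rows 1.8
  at [ 0.5564 -0.2781  0.1505]
```

Emit:
servo_tool(plan=[{"x":0,"y":0,"z":-0.2,"rx":0,"ry":0,"rz":0},{"x":0,"y":0,"z":-0.5,"rx":0,"ry":0,"rz":0},{"x":0,"y":0,"z":-0.83,"rx":0,"ry":0,"rz":0},{"x":0,"y":0,"z":-0.83,"rx":0,"ry":0,"rz":0}])

```text
time: 12.25
eef_pos: [0.4962, 0.2431, 0.15]
tcp_rot: [[0.281, 0.868, 0.41], [0.96, -0.255, -0.116], [0.004, 0.426, -0.904]]
contact_force: [1.3, 0.5, 0.1]
width: 0.0447
```

Emit:
servo_tool(plan=[{"x":-0.17,"y":0.14,"z":-0.11,"rx":0.08,"ry":-0.04,"rz":0.15},{"x":-0.34,"y":0.27,"z":-0.22,"rx":0.17,"ry":-0.07,"rz":0.3},{"x":-0.52,"y":0.41,"z":-0.34,"rx":0.25,"ry":-0.11,"rz":0.46},{"x":-0.69,"y":0.54,"z":-0.45,"rx":0.34,"ry":-0.14,"rz":0.61},{"x":-0.86,"y":0.68,"z":-0.56,"rx":0.42,"ry":-0.18,"rz":0.76},{"x":-0.86,"y":0.68,"z":-0.56,"rx":0.42,"ry":-0.18,"rz":0.76}])

```text
time: 12.85
eef_pos: [0.5118, 0.1271, 0.2412]
tcp_rot: [[0.642, 0.745, 0.18], [0.766, -0.635, -0.104], [0.037, 0.204, -0.978]]
contact_force: [-0.3, -0.2, -0.5]
width: 0.0453
```

Emit:
servo_tool(plan=[{"x":-0.18,"y":0.19,"z":0.03,"rx":0.07,"ry":-0.03,"rz":0.17},{"x":-0.37,"y":0.39,"z":0.07,"rx":0.15,"ry":-0.06,"rz":0.34},{"x":-0.55,"y":0.58,"z":0.1,"rx":0.22,"ry":-0.09,"rz":0.5},{"x":-0.74,"y":0.78,"z":0.14,"rx":0.3,"ry":-0.12,"rz":0.67},{"x":-0.92,"y":0.97,"z":0.17,"rx":0.37,"ry":-0.15,"rz":0.84},{"x":-0.92,"y":0.97,"z":0.17,"rx":0.37,"ry":-0.15,"rz":0.84}])

```text
time: 13.45
eef_pos: [0.5303, -0.034, 0.2367]
tcp_rot: [[0.91, 0.415, -0.002], [0.415, -0.91, 0.002], [-0.001, -0.003, -1.0]]
contact_force: [-1.2, 0.4, -0.9]
width: 0.0454
```

Emit:
servo_tool(plan=[{"x":-0.11,"y":0.32,"z":0.12,"rx":0,"ry":0,"rz":0.08},{"x":-0.22,"y":0.65,"z":0.25,"rx":0,"ry":0,"rz":0.16},{"x":-0.22,"y":0.65,"z":0.25,"rx":0,"ry":0,"rz":0.16}])

```text
time: 13.75
eef_pos: [0.538, -0.1151, 0.205]
tcp_rot: [[0.94, 0.34, -0.003], [0.34, -0.94, 0.002], [-0.002, -0.003, -1.0]]
contact_force: [0.4, 0.4, -1.4]
width: 0.0454
```

Emit:
servo_tool(plan=[{"x":-0.08,"y":0.34,"z":0.12,"rx":0,"ry":0,"rz":0.08},{"x":-0.17,"y":0.68,"z":0.25,"rx":0,"ry":0,"rz":0.17},{"x":-0.17,"y":0.68,"z":0.25,"rx":0,"ry":0,"rz":0.17}])

```text
time: 14.05
eef_pos: [0.5468, -0.1984, 0.1751]
tcp_rot: [[0.967, 0.255, -0.002], [0.255, -0.967, 0.002], [-0.002, -0.003, -1.0]]
contact_force: [-0.4, 0.5, -1.8]
width: 0.0451
```

Emit:
servo_tool(plan=[{"x":-0.06,"y":0.34,"z":0.12,"rx":0,"ry":0,"rz":0.08},{"x":-0.11,"y":0.68,"z":0.24,"rx":0,"ry":0,"rz":0.16},{"x":-0.11,"y":0.68,"z":0.24,"rx":0,"ry":0,"rz":0.16},{"x":-0.11,"y":0.68,"z":0.24,"rx":0,"ry":0,"rz":0.16}])

```text
time: 14.45
eef_pos: [0.5558, -0.2773, 0.1487]
tcp_rot: [[0.984, 0.177, -0.001], [0.177, -0.984, 0.003], [-0.0, -0.003, -1.0]]
contact_force: [0.7, 0.3, -0.6]
width: 0.0453
```

Run:
```python
from face import *
w=shot("wrist","w6");s=ctrl.sense();R,e=s["tcp_rot"],s["eef_pos"];print(e,s["width"],s["contact_force"],R.round(3).tolist())
for c in("pink","blue"): print(c,blobs(mask(w,c),100))
print("pred blue top ctr/corners",proj(w,[(.540,-.183,.097)]))
cv2.imwrite("pics/w6.png",cv2.resize(bright(w["image"][40:360,120:440]),(600,600),interpolation=3))
```

```text
[ 0.55614506 -0.27687044  0.14958789] 0.045275604339459215 [-0.09072912 -0.07792675 -1.12130153] [[0.984, 0.178, 0.0], [0.178, -0.984, 0.002], [0.001, -0.002, -1.0]]
pink [(9507, [282.2, 239.0], [229, 190, 106, 97]), (4692, [281.6, 331.4], [234, 306, 96, 55]), (4396, [29.3, 352.8], [0, 315, 85, 94]), (189, [134.1, 413.3], [123, 403, 19, 17])]
blue [(4170, [282.7, 54.0], [249, 23, 68, 64]), (3342, [282.9, 129.5], [252, 103, 63, 55])]
pred blue top ctr/corners [[284.63510884  91.29232997]]
```

View pics/w6.png

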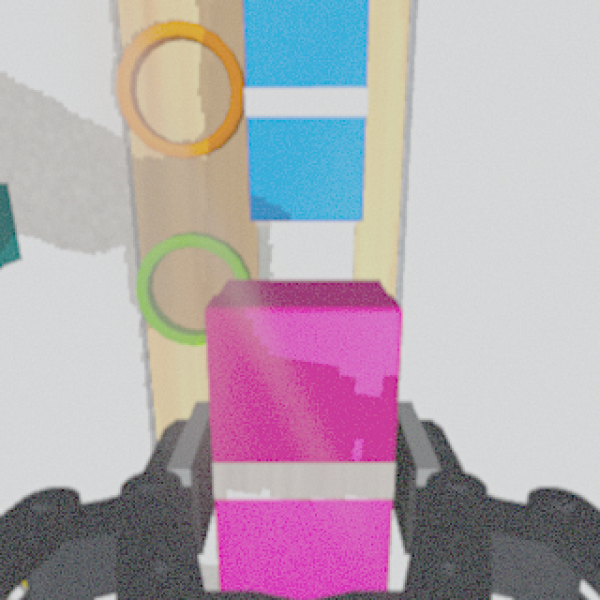

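The wrist view shows pink held parallel to blue. Blue's near end edge is at row 158, and pink's end has its top edge at row 204 and bottom edge at row 190. Now I'll solve the offsets.

Run:
```python
from face import *
from scipy.optimize import least_squares
w=load("w6");s=ctrl.sense();R,e=s["tcp_rot"],s["eef_pos"]
for n,uv in dict(near=(282.8,158),band=(282.8,92),far=(282.8,23)).items(): print("blue",n,at_z(w,uv,.097).round(4),"tool",on_tool(w,uv,e,R,e[2]-.097).round(4))
for row in(157.5,):
  a,b=at_z(w,(253,row),.097),at_z(w,(314,row),.097);print("blue width at near",np.linalg.norm(a-b))
f=lambda p:(proj(w,[e+R@[0,p[0],p[1]],e+R@[0,p[0],p[1]+.036]])[:,1]-[204.5,190.5])
q=least_squares(f,[-.045,-.05]).x;print("rows fit y,zt",q)
for zt in(-.04,-.044,-.048,-.052): print(zt,on_tool(w,(282,204.5),e,R,zt)[1].round(4),on_tool(w,(282,190.5),e,R,zt+.036)[1].round(4),"w",np.linalg.norm(on_tool(w,(233,204.5),e,R,zt)-on_tool(w,(333.3,204.5),e,R,zt)).round(4),np.linalg.norm(on_tool(w,(244.3,191),e,R,zt+.036)-on_tool(w,(322.7,191),e,R,zt+.036)).round(4))
```

```text
blue near [ 0.5471 -0.2293  0.097 ] tool [-0.0004 -0.0484  0.0526]
blue band [ 0.5388 -0.1837  0.097 ] tool [-0.0005 -0.0947  0.0526]
blue far [ 0.5311 -0.1417  0.097 ] tool [-0.0006 -0.1373  0.0526]
blue width at near 0.04602712103502672
rows fit y,zt [-0.02870654 -0.00698959]
-0.04 -0.038 -0.0363 w 0.0465 0.0457
-0.044 -0.0391 -0.0373 w 0.0451 0.0446
-0.048 -0.0403 -0.0382 w 0.0437 0.0435
-0.052 -0.0414 -0.0391 w 0.0423 0.0424
```

Emit:
servo_tool(plan=[{"x":0,"y":-0.04,"z":0.3,"rx":0,"ry":0,"rz":0},{"x":0,"y":-0.04,"z":0.55,"rx":0,"ry":0,"rz":0},{"x":0,"y":-0.04,"z":0.7,"rx":0,"ry":0,"rz":0},{"x":0,"y":-0.04,"z":0.72,"rx":0,"ry":0,"rz":0},{"x":0,"y":-0.04,"z":0.72,"rx":0,"ry":0,"rz":0}])

```text
time: 15.0
eef_pos: [0.5557, -0.2723, 0.0643]
tcp_rot: [[0.984, 0.178, 0.001], [0.178, -0.984, 0.001], [0.001, -0.001, -1.0]]
contact_force: [-0.1, 0.4, -1.2]
width: 0.0449
```

```bash
cat > gap.py <<'E'
from face import *
import sys
w=shot("wrist",sys.argv[1]);s=ctrl.sense();R,e=s["tcp_rot"],s["eef_pos"];print(e,s["width"],s["contact_force"])
for c in("pink","blue"): print(c,blobs(mask(w,c),200))
im=cv2.cvtColor(w["image"],cv2.COLOR_BGR2HSV)
for col in(262,282,302):
    print(col,[(r,)+tuple(int(v) for v in np.median(im[r,col-4:col+5],axis=0)) for r in range(int(sys.argv[2]),int(sys.argv[3]))])
E
python3 gap.py w7 120 175
```

```text
[ 0.55615219 -0.27300833  0.06516457] 0.0450530006687246 [-0.27573954 -0.00410529 -0.91404777]
pink [(9642, [281.8, 238.5], [230, 189, 105, 98]), (4705, [281.6, 331.4], [234, 306, 96, 55])]
blue [(8160, [282.1, 37.1], [227, 0, 111, 76]), (8353, [282.2, 143.9], [232, 102, 101, 87])]
262 [(120, 103, 241, 189), (121, 103, 241, 187), (122, 103, 241, 187), (123, 103, 241, 187), (124, 103, 241, 187), (125, 103, 241, 187), (126, 103, 241, 186), (127, 103, 241, 186), (128, 102, 241, 188), (129, 103, 241, 187), (130, 103, 239, 187), (131, 103, 242, 187), (132, 103, 241, 186), (133, 103, 241, 186), (134, 102, 241, 187), (135, 103, 241, 187), (136, 103, 241, 187), (137, 103, 241, 187), (138, 103, 241, 186), (139, 103, 241, 187), (140, 103, 241, 186), (141, 103, 241, 186), (142, 103, 241, 187), (143, 103, 241, 188), (144, 103, 241, 187), (145, 103, 241, 187), (146, 103, 242, 187), (147, 103, 241, 187), (148, 103, 241, 186), (149, 103, 241, 188), (150, 102, 241, 186), (151, 102, 241, 187), (152, 103, 241, 186), (153, 102, 241, 188), (154, 103, 241, 189), (155, 103, 237, 187), (156, 102, 241, 187)
[... 2127 characters left out ...]
3, 102, 225, 186), (144, 102, 236, 185), (145, 102, 232, 186), (146, 102, 233, 187), (147, 102, 228, 186), (148, 102, 220, 188), (149, 102, 229, 187), (150, 102, 228, 187), (151, 102, 225, 188), (152, 101, 238, 185), (153, 102, 221, 187), (154, 102, 226, 186), (155, 102, 232, 186), (156, 102, 221, 187), (157, 102, 225, 187), (158, 102, 219, 187), (159, 102, 227, 186), (160, 102, 226, 186), (161, 102, 228, 188), (162, 102, 221, 187), (163, 102, 230, 187), (164, 102, 218, 188), (165, 102, 223, 186), (166, 102, 226, 186), (167, 102, 222, 187), (168, 102, 217, 188), (169, 102, 221, 187), (170, 102, 221, 187), (171, 102, 227, 185), (172, 102, 220, 188), (173, 102, 220, 187), (174, 102, 224, 187)]
```

```bash
cat > g2.py <<'E'
from face import *
import sys
w=load(sys.argv[1]);s=ctrl.sense();R,e=s["tcp_rot"],s["eef_pos"];h=cv2.cvtColor(w["image"],cv2.COLOR_BGR2HSV)
for col in(255,282,310): print(col,[(r,int(np.median(h[r,col-8:col+9,0])),int(np.median(h[r,col-8:col+9,2]))) for r in range(int(sys.argv[2]),int(sys.argv[3]))])
b=float(sys.argv[4]);print("blue near y",on_tool(w,(282,b),e,R,e[2]-.097),"for pink edge rows",[(r,on_tool(w,(282,r),e,R,-.041)[1].round(4)) for r in(203,204,205,206)])
E
python3 g2.py w7 186 210 188.5
```

```text
255 [(186, 105, 181), (187, 107, 145), (188, 123, 101), (189, 159, 88), (190, 165, 95), (191, 165, 96), (192, 164, 97), (193, 164, 95), (194, 164, 95), (195, 164, 96), (196, 164, 97), (197, 164, 96), (198, 165, 98), (199, 164, 98), (200, 164, 98), (201, 165, 98), (202, 165, 104), (203, 165, 132), (204, 164, 162), (205, 164, 175), (206, 162, 174), (207, 160, 176), (208, 160, 174), (209, 160, 172)]
282 [(186, 102, 185), (187, 105, 151), (188, 117, 100), (189, 163, 85), (190, 166, 92), (191, 165, 92), (192, 165, 91), (193, 165, 93), (194, 165, 91), (195, 165, 92), (196, 166, 91), (197, 165, 90), (198, 166, 92), (199, 166, 92), (200, 165, 93), (201, 165, 92), (202, 166, 98), (203, 165, 132), (204, 163, 172), (205, 162, 185), (206, 160, 185), (207, 159, 184), (208, 159, 184), (209, 159, 184)]
310 [(186, 102, 188), (187, 105, 182), (188, 115, 137), (189, 158, 89), (190, 168, 93), (191, 166, 92), (192, 165, 92), (193, 165, 92), (194, 165, 92), (195, 166, 92), (196, 166, 91), (197, 166, 92), (198, 165, 91), (199, 165, 93), (200, 165, 92), (201, 165, 91), (202, 166, 95), (203, 165, 131), (204, 164, 170), (205, 162, 185), (206, 160, 185), (207, 159, 184), (208, 158, 184), (209, 158, 184)]
blue near y [-0.00112238 -0.04486608 -0.03183543] for pink edge rows [(203, np.float64(-0.0401)), (204, np.float64(-0.0396)), (205, np.float64(-0.0392)), (206, np.float64(-0.0387))]
```

Gap is about 5 mm. I'll lower to contact in small steps, then measure again.

Emit:
servo_tool(plan=[{"x":0,"y":0,"z":0.02,"rx":0,"ry":0,"rz":0},{"x":0,"y":0,"z":0.04,"rx":0,"ry":0,"rz":0},{"x":0,"y":0,"z":0.05,"rx":0,"ry":0,"rz":0},{"x":0,"y":0,"z":0.05,"rx":0,"ry":0,"rz":0}])

```text
time: 15.45
eef_pos: [0.5553, -0.2735, 0.0575]
tcp_rot: [[0.984, 0.176, 0.001], [0.176, -0.984, 0.001], [0.001, -0.001, -1.0]]
contact_force: [-0.6, -0.2, -1.4]
width: 0.0456
```

Emit:
servo_tool(plan=[{"x":0,"y":0,"z":0.012,"rx":0,"ry":0,"rz":0},{"x":0,"y":0,"z":0.012,"rx":0,"ry":0,"rz":0}])

```text
time: 15.65
eef_pos: [0.5552, -0.2735, 0.0559]
tcp_rot: [[0.984, 0.176, 0.001], [0.176, -0.984, 0.001], [0.001, -0.001, -1.0]]
contact_force: [0.9, -0.1, -1.2]
width: 0.0454
```

Emit:
servo_tool(plan=[{"x":0,"y":0,"z":0.01,"rx":0,"ry":0,"rz":0},{"x":0,"y":0,"z":0.01,"rx":0,"ry":0,"rz":0},{"x":0,"y":0,"z":0.01,"rx":0,"ry":0,"rz":0}])

```text
time: 15.95
eef_pos: [0.5553, -0.2735, 0.0549]
tcp_rot: [[0.984, 0.176, 0.001], [0.176, -0.984, 0.001], [0.001, -0.001, -1.0]]
contact_force: [-0.4, -0.4, -1.6]
width: 0.0452
```

```bash
python3 -c "
from h import *
shot('wrist','w8');s=ctrl.sense();print(s['eef_pos'],s['contact_force'])"; python3 g2.py w8 182 208 190
```

```text
[ 0.55532622 -0.2734799   0.05488253] [ 0.31965669 -0.04314695 -1.15916716]
255 [(182, 103, 187), (183, 104, 186), (184, 104, 186), (185, 104, 186), (186, 104, 185), (187, 104, 185), (188, 105, 186), (189, 106, 183), (190, 112, 145), (191, 144, 96), (192, 165, 97), (193, 164, 95), (194, 164, 98), (195, 164, 97), (196, 164, 95), (197, 164, 96), (198, 163, 97), (199, 163, 99), (200, 164, 100), (201, 164, 97), (202, 164, 102), (203, 165, 130), (204, 165, 165), (205, 163, 176), (206, 162, 176), (207, 160, 176)]
282 [(182, 102, 187), (183, 102, 187), (184, 102, 187), (185, 102, 188), (186, 102, 189), (187, 102, 189), (188, 102, 189), (189, 105, 185), (190, 113, 140), (191, 151, 84), (192, 166, 94), (193, 166, 92), (194, 165, 93), (195, 165, 93), (196, 165, 92), (197, 165, 91), (198, 166, 92), (199, 165, 92), (200, 165, 94), (201, 165, 91), (202, 166, 98), (203, 165, 133), (204, 163, 174), (205, 162, 187), (206, 160, 186), (207, 159, 186)]
310 [(182, 102, 187), (183, 102, 187), (184, 102, 188), (185, 102, 187), (186, 102, 188), (187, 102, 189), (188, 102, 191), (189, 105, 184), (190, 113, 133), (191, 157, 85), (192, 166, 92), (193, 166, 93), (194, 165, 92), (195, 166, 93), (196, 166, 93), (197, 165, 92), (198, 165, 93), (199, 166, 93), (200, 165, 93), (201, 165, 91), (202, 165, 97), (203, 165, 132), (204, 163, 173), (205, 162, 186), (206, 160, 185), (207, 159, 186)]
blue near y [-0.00083121 -0.04558404 -0.04211747] for pink edge rows [(203, np.float64(-0.0392)), (204, np.float64(-0.0387)), (205, np.float64(-0.0382)), (206, np.float64(-0.0377))]
```

Emit:
servo_tool(plan=[{"x":0,"y":0,"z":0.017,"rx":0,"ry":0,"rz":0},{"x":0,"y":0,"z":0.017,"rx":0,"ry":0,"rz":0},{"x":0,"y":0,"z":0.017,"rx":0,"ry":0,"rz":0}])

```text
time: 16.3
eef_pos: [0.5553, -0.2734, 0.0527]
tcp_rot: [[0.984, 0.176, 0.001], [0.176, -0.984, 0.001], [0.001, -0.001, -1.0]]
contact_force: [0.2, -0.4, -1.4]
width: 0.0452
```

Emit:
servo_tool(plan=[{"x":0,"y":0,"z":0.01,"rx":0,"ry":0,"rz":0},{"x":0,"y":0,"z":0.01,"rx":0,"ry":0,"rz":0},{"x":0,"y":0,"z":0.01,"rx":0,"ry":0,"rz":0}])

```text
time: 16.6
eef_pos: [0.5553, -0.2735, 0.0516]
tcp_rot: [[0.984, 0.176, 0.001], [0.176, -0.984, 0.001], [0.001, -0.001, -1.0]]
contact_force: [0.3, 0.7, -1.8]
width: 0.0456
```

```bash
python3 -c "
from h import *
w=shot('wrist','w9');s=ctrl.sense();print(s['eef_pos'],s['contact_force'])
for r in (150,180,186,206,212,230):
  print(r,[ (n,np.flatnonzero(mask(w,n)[r])[[0,-1]].tolist()) for n in('pink','blue') if mask(w,n)[r,180:400].any()])
"; python3 g2.py w9 188 194 190 |tail -2
```

```text
[ 0.5553455  -0.27347973  0.05165365] [ 0.27455057 -0.26983782  0.38460511]
150 [('blue', [231, 336])]
180 [('blue', [232, 334])]
186 [('blue', [233, 334])]
206 [('pink', [229, 334])]
212 [('pink', [230, 333])]
230 [('pink', [231, 332])]
310 [(188, 102, 188), (189, 102, 189), (190, 103, 191), (191, 105, 179), (192, 119, 125), (193, 162, 89)]
blue near y [-0.00084704 -0.04634053 -0.04534635] for pink edge rows [(203, np.float64(-0.0392)), (204, np.float64(-0.0387)), (205, np.float64(-0.0382)), (206, np.float64(-0.0377))]
```

Comparing the apparent widths, pink is still about 7 mm high. I'll lower further.

Emit:
servo_tool(plan=[{"x":0,"y":0,"z":0.02,"rx":0,"ry":0,"rz":0},{"x":0,"y":0,"z":0.04,"rx":0,"ry":0,"rz":0},{"x":0,"y":0,"z":0.045,"rx":0,"ry":0,"rz":0},{"x":0,"y":0,"z":0.045,"rx":0,"ry":0,"rz":0}])

```text
time: 17.05
eef_pos: [0.5552, -0.2734, 0.046]
tcp_rot: [[0.984, 0.176, 0.001], [0.176, -0.984, 0.002], [0.001, -0.001, -1.0]]
contact_force: [-0.3, 0.6, -0.4]
width: 0.0453
```

```bash
cat > g3.py <<'E'
from face import *
import sys
w=shot('wrist',sys.argv[1]);s=ctrl.sense();R,e=s["tcp_rot"],s["eef_pos"];print(e,s['contact_force'],s["width"])
B,P=mask(w,"blue"),mask(w,"pink");h=cv2.cvtColor(w["image"],cv2.COLOR_BGR2HSV)[...,2].astype(float)
f=lambda m,rs:np.polyfit(rs,[np.ptp(np.flatnonzero(m[r,180:400]))+1 for r in rs],1)
nb=max(np.flatnonzero(B[:,282]));pv=np.median(h[:,270:300],axis=1)
pe=next(r for r in range(nb+1,240) if pv[r]>150 and pv[r+3]>165);pe=pe-1+(140-pv[pe-1])/(pv[pe]-pv[pe-1])
vb=[np.median(h[:,c-6:c+7],axis=1) for c in(250,282,314)]
print("blue edge row",nb,"pink edge row",pe,[v[nb-1:nb+4].astype(int).tolist() for v in vb])
wb=np.polyval(f(B,range(140,nb-6)),pe);wp=np.polyval(f(P,range(int(pe)+4,int(pe)+40)),pe);dp=.046*293.78/wp;db=.046*293.78/wb;print("widths at pink edge: blue-plane",wb,"pink",wp,"pink higher by",(db-dp)/.96)
top=e[2]-.097;zp=top-(db-dp)/.96
yb=on_tool(w,(282,nb+.3),e,R,top);yp=on_tool(w,(282,pe),e,R,zp);print("blue end y",yb,"pink end y",yp,"gap mm",(yp-yb)[1]*1000,"same height:",(on_tool(w,(282,pe),e,R,top)-yb)[1]*1000)
for n,m,r,z in(("blue",B,nb-8,top),("pink",P,int(pe)+8,zp)):
    k=np.flatnonzero(m[r,180:400])+180;print(n,"centre x",on_tool(w,((k[0]+k[-1])/2,r),e,R,z)[0].round(4))
E
python3 g3.py w10
```

```text
[ 0.55532642 -0.2734402   0.04616442] [ 0.28292066  0.25770448 -1.12968108] 0.045619674344601374
blue edge row 195 pink edge row 203.1851851851852 [[176, 138, 96, 99, 101], [183, 131, 83, 91, 92], [182, 128, 87, 94, 93]]
widths at pink edge: blue-plane 105.06897203325777 pink 105.81113017779688 pink higher by 0.0009397221130065468
blue end y [-0.00091737 -0.04537438 -0.05083558] pink end y [-0.00091347 -0.04216754 -0.05177531] gap mm 3.206844795983273 same height: 3.4677109162187247
blue centre x -0.0001
pink centre x -0.0011
```

The gap is 3.3 mm, which is within the required 2–4 mm. I'll nudge x by 0.7 mm and set down.

Emit:
servo_tool(plan=[{"x":0.006,"y":-0.002,"z":0.005,"rx":0,"ry":0,"rz":0},{"x":0.006,"y":-0.002,"z":0.01,"rx":0,"ry":0,"rz":0},{"x":0.006,"y":-0.002,"z":0.01,"rx":0,"ry":0,"rz":0}])

```text
time: 17.4
eef_pos: [0.5561, -0.2733, 0.0456]
tcp_rot: [[0.984, 0.176, 0.001], [0.176, -0.984, 0.001], [0.001, -0.001, -1.0]]
contact_force: [-2.5, 0.4, 4.6]
width: 0.0455
```

Emit:
servo_tool(plan=[{"x":0,"y":0,"z":0.008,"rx":0,"ry":0,"rz":0},{"x":0,"y":0,"z":0.008,"rx":0,"ry":0,"rz":0},{"x":0,"y":0,"z":0.008,"rx":0,"ry":0,"rz":0}])

```text
time: 17.7
eef_pos: [0.5563, -0.2735, 0.0453]
tcp_rot: [[0.984, 0.176, 0.002], [0.176, -0.984, 0.0], [0.002, -0.0, -1.0]]
contact_force: [-3.6, -0.1, 9.6]
width: 0.0453
```

```bash
python3 g3.py w11
```

```text
[ 0.55626795 -0.2735433   0.04536835] [-4.20136314  0.25192013  9.18593985] 0.04536603048358332
blue edge row 194 pink edge row 203.57777777777778 [[183, 174, 131, 96, 103], [191, 181, 127, 89, 93], [191, 181, 125, 88, 94]]
widths at pink edge: blue-plane 105.83153616056347 pink 106.46904904904905 pink higher by 0.0007964514720148221
blue end y [-0.00087222 -0.04593749 -0.05163165] pink end y [-0.00086688 -0.04210626 -0.0524281 ] gap mm 3.8312362388625703 same height: 4.053557794009372
blue centre x -0.0011
pink centre x -0.0011
```

Emit:
servo_tool(plan=[{"x":0,"y":0,"z":-0.02,"rx":0,"ry":0,"rz":0},{"x":0,"y":-0.004,"z":-0.02,"rx":0,"ry":0,"rz":0},{"x":0,"y":-0.004,"z":-0.012,"rx":0,"ry":0,"rz":0},{"x":0,"y":-0.004,"z":-0.008,"rx":0,"ry":0,"rz":0},{"x":0,"y":-0.004,"z":-0.007,"rx":0,"ry":0,"rz":0}])

```text
time: 18.25
eef_pos: [0.5561, -0.2727, 0.0454]
tcp_rot: [[0.984, 0.176, 0.001], [0.176, -0.984, 0.001], [0.001, -0.001, -1.0]]
contact_force: [-1.3, 0.2, 5.3]
width: 0.0455
```

```bash
python3 g3.py w12
```

```text
[ 0.55605259 -0.2726778   0.04541302] [-0.87745558  0.20087434  5.62954907] 0.045105497044696304
blue edge row 196 pink edge row 203.50537634408602 [[179, 171, 128, 96, 102], [191, 177, 127, 93, 95], [191, 180, 126, 93, 96]]
widths at pink edge: blue-plane 105.65074959015861 pink 106.41233860588704 pink higher by 0.0009535971103625506
blue end y [-0.00083875 -0.04502726 -0.05158698] pink end y [-0.00083555 -0.04213724 -0.05254057] gap mm 2.890025419751939 same height: 3.1560432988026674
blue centre x -0.0008
pink centre x -0.001
```

The gap is about 2.7 mm. Releasing and rising.

Emit:
servo_tool(plan=[{"x":0,"y":0,"z":0,"rx":0,"ry":0,"rz":0},{"x":0,"y":0,"z":0,"rx":0,"ry":0,"rz":0},{"x":0,"y":0,"z":0,"rx":0,"ry":0,"rz":0},{"x":0,"y":0,"z":-0.1,"rx":0,"ry":0,"rz":0},{"x":0,"y":0,"z":-0.3,"rx":0,"ry":0,"rz":0},{"x":0,"y":0,"z":-0.6,"rx":0,"ry":0,"rz":0},{"x":0,"y":0,"z":-0.95,"rx":0,"ry":0,"rz":0},{"x":0,"y":0,"z":-0.95,"rx":0,"ry":0,"rz":0}], claw=0.7)

```text
time: 19.1
eef_pos: [0.5584, -0.2747, 0.1667]
tcp_rot: [[0.984, 0.176, 0.009], [0.176, -0.984, -0.005], [0.008, 0.006, -1.0]]
contact_force: [0.7, -0.4, 1.0]
width: 0.0723
```

```bash
cat > g4.py <<'E'
from face import *
import sys
w=shot('wrist',sys.argv[1]);s=ctrl.sense();R,e=s["tcp_rot"],s["eef_pos"];print(e,s["width"])
for c in("pink","blue","yellow"): print(c,blobs(mask(w,c,(150,0,420,420)),200))
z=e[2]-.097;V=cv2.cvtColor(w["image"],cv2.COLOR_BGR2HSV)
B,P=mask(w,"blue"),mask(w,"pink",(230,0,340,420))
for c in(265,282,299):
    b=np.flatnonzero(B[:,c]);p=np.flatnonzero(P[:,c])
    if len(b) and len(p): print(c,"blue rows",b[[0,-1]],"pink",p[[0,-1]],"V",V[b[-1]-1:b[-1]+12,c-3:c+4,2].mean(1).astype(int).tolist())
for n,m in(("blue",B),("pink",P)):
    k=np.argwhere(m)[:,::-1];T=np.array([at_z(w,u,.097)[:2] for u in k[::7]])
    r=cv2.minAreaRect((T*1000).astype(np.float32));print(n,"rect mm",np.round(r[0],1),np.round(r[1],1),round(r[2],1))
E
python3 g4.py w13
```

```text
[ 0.55759377 -0.27416167  0.16354847] 0.07299738338677447
pink [(2655, [278.4, 182.3], [251, 158, 56, 50]), (2031, [278.5, 239.2], [253, 220, 52, 40])]
blue [(3526, [277.6, 61.3], [247, 33, 62, 58]), (2898, [278.2, 130.9], [249, 106, 59, 52])]
yellow []
265 blue rows [ 33 156] pink [158 259] V [144, 132, 93, 74, 78, 88, 115, 137, 141, 143, 140, 140, 142]
282 blue rows [ 33 156] pink [158 259] V [166, 160, 113, 76, 77, 94, 138, 151, 151, 149, 149, 150, 149]
299 blue rows [ 33 156] pink [158 259] V [166, 157, 111, 77, 79, 95, 142, 162, 162, 162, 161, 160, 161]
blue rect mm [ 673.9 -286.9] [ 86.9 432.5] 52.8
pink rect mm [ 550.2 -247.7] [ 45.5 146.1] 10.6
```

Pink stands aligned with a gap of about 3 mm to blue: edges at rows 157 and 160.5, and shared centre columns within 1 px. Next is the yellow box.

Run:
```python
from pl import *
w=load("w13");print("joint",at_z(w,(278.4,158.75),.097),"blue far",at_z(w,(277.5,32.7),.097),"pink far",at_z(w,(278.5,259.5),.097))
plan([((.53,-.03,.24),rot(25)),((.48,.11,.235),rot(50,12,-30)),((.465,.1297,.150),rot(73.7,25,-16.3))],dec=2)
```

```text
joint [ 0.54744046 -0.23046575  0.097     ] blue far [ 0.53103975 -0.14167022  0.097     ] pink far [ 0.56337266 -0.31982069  0.097     ]
{'x': 0.05, 'y': -0.68, 'z': -0.21, 'rx': 0.0, 'ry': 0.0, 'rz': -0.16} rows 1.7
{'x': 0.1, 'y': -0.67, 'z': -0.22, 'rx': 0.01, 'ry': -0.01, 'rz': -0.17} rows 1.7
{'x': 0.16, 'y': -0.67, 'z': -0.21, 'rx': 0.0, 'ry': 0.0, 'rz': -0.16} rows 1.7
  at [ 0.5301 -0.0298  0.2398]
{'x': 0.06, 'y': -0.62, 'z': 0.02, 'rx': -0.19, 'ry': 0.08, 'rz': -0.42} rows 1.6
{'x': 0.18, 'y': -0.59, 'z': -0.03, 'rx': -0.18, 'ry': 0.08, 'rz': -0.42} rows 1.6
  at [0.4794 0.1101 0.2345]
{'x': 0.02, 'y': -0.34, 'z': 0.65, 'rx': -0.42, 'ry': 0.18, 'rz': -0.76} rows 3.1
  at [0.4645 0.1298 0.15  ]
```

Emit:
servo_tool(plan=[{"x":0.05,"y":-0.68,"z":-0.21,"rx":0,"ry":0,"rz":-0.16},{"x":0.05,"y":-0.68,"z":-0.21,"rx":0,"ry":0,"rz":-0.16},{"x":0.05,"y":-0.68,"z":-0.21,"rx":0,"ry":0,"rz":-0.16}])

```text
time: 19.45
eef_pos: [0.5475, -0.1881, 0.1858]
tcp_rot: [[0.965, 0.261, 0.002], [0.261, -0.965, 0.002], [0.003, -0.001, -1.0]]
contact_force: [1.0, -0.8, 0.2]
width: 0.0728
```

Emit:
servo_tool(plan=[{"x":0.1,"y":-0.67,"z":-0.22,"rx":0.01,"ry":-0.01,"rz":-0.17},{"x":0.1,"y":-0.67,"z":-0.22,"rx":0.01,"ry":-0.01,"rz":-0.17}])

```text
time: 19.65
eef_pos: [0.5375, -0.1096, 0.2104]
tcp_rot: [[0.939, 0.345, -0.007], [0.345, -0.939, 0.006], [-0.005, -0.008, -1.0]]
contact_force: [0.8, 0.8, 0.4]
width: 0.0725
```

Emit:
servo_tool(plan=[{"x":0.16,"y":-0.67,"z":-0.21,"rx":0,"ry":0,"rz":-0.16},{"x":0.16,"y":-0.67,"z":-0.21,"rx":0,"ry":0,"rz":-0.16}])

```text
time: 19.85
eef_pos: [0.5282, -0.027, 0.2366]
tcp_rot: [[0.906, 0.423, -0.006], [0.423, -0.906, 0.005], [-0.003, -0.007, -1.0]]
contact_force: [0.9, -0.1, -0.1]
width: 0.0724
```

Emit:
servo_tool(plan=[{"x":0.06,"y":-0.62,"z":0.02,"rx":-0.19,"ry":0.08,"rz":-0.42},{"x":0.06,"y":-0.62,"z":0.02,"rx":-0.19,"ry":0.08,"rz":-0.42}])

```text
time: 20.05
eef_pos: [0.5032, 0.0441, 0.2338]
tcp_rot: [[0.789, 0.609, 0.082], [0.614, -0.787, -0.059], [0.029, 0.097, -0.995]]
contact_force: [0.2, -1.1, -0.0]
width: 0.0727
```

Emit:
servo_tool(plan=[{"x":0.18,"y":-0.59,"z":-0.03,"rx":-0.18,"ry":0.08,"rz":-0.42},{"x":0.18,"y":-0.59,"z":-0.03,"rx":-0.18,"ry":0.08,"rz":-0.42},{"x":0.18,"y":-0.59,"z":-0.03,"rx":-0.18,"ry":0.08,"rz":-0.42}])

```text
time: 20.35
eef_pos: [0.4765, 0.1138, 0.2316]
tcp_rot: [[0.632, 0.754, 0.177], [0.774, -0.626, -0.096], [0.038, 0.198, -0.98]]
contact_force: [0.2, 0.1, -0.2]
width: 0.0727
```

Emit:
servo_tool(plan=[{"x":0.02,"y":-0.34,"z":0.2,"rx":-0.2,"ry":0.09,"rz":-0.38},{"x":0.02,"y":-0.34,"z":0.4,"rx":-0.42,"ry":0.18,"rz":-0.76},{"x":0.02,"y":-0.34,"z":0.65,"rx":-0.42,"ry":0.18,"rz":-0.76},{"x":0.02,"y":-0.34,"z":0.65,"rx":-0.42,"ry":0.18,"rz":-0.76},{"x":0.02,"y":-0.34,"z":0.65,"rx":-0.42,"ry":0.18,"rz":-0.76}])

```text
time: 20.85
eef_pos: [0.4653, 0.1323, 0.1463]
tcp_rot: [[0.285, 0.873, 0.395], [0.959, -0.26, -0.116], [0.001, 0.412, -0.911]]
contact_force: [1.2, 0.8, 1.2]
width: 0.0725
```

Run:
```python
from face import *
w=shot("wrist","w14");s=ctrl.sense();R,e=s["tcp_rot"],s["eef_pos"];print(e,R.round(3).tolist(),s["width"])
print(blobs(mask(w,"yellow",(200,100,370,330)),300))
m=mask(w,"yellow",(200,100,370,330));h=cv2.cvtColor(w["image"],cv2.COLOR_BGR2HSV)[...,2]
r=np.flatnonzero(m.any(1));print([(q,np.flatnonzero(m[q])[[0,-1]].tolist()) for q in range(r[0],r[-1],10) if m[q].any()])
print(r[[0,-1]],[int(v) for v in np.median(h[r[0]-2:r[0]+8,270:296],axis=1)],[int(v) for v in np.median(h[r[-1]-8:r[-1]+3,270:296],axis=1)])
for zt in(.05,.055,.06,.065):
    print(zt,on_tool(w,(282,r[0]),e,R,zt)[1].round(4),on_tool(w,(282,r[-1]+1),e,R,zt)[1].round(4))
```

```text
[0.4669321  0.13245781 0.14986967] [[0.285, 0.871, 0.4], [0.958, -0.261, -0.115], [0.004, 0.416, -0.909]] 0.07231472126787317
[(3249, [279.5, 188.0], [249, 160, 61, 56]), (2466, [279.9, 250.3], [252, 228, 57, 45])]
[(160, [271, 291]), (170, [249, 309]), (180, [250, 309]), (190, [250, 309]), (200, [250, 309]), (210, [251, 308]), (230, [252, 308]), (240, [252, 308]), (250, [252, 307]), (260, [253, 307]), (270, [253, 307])]
[160 272] [95, 105, 110, 95, 79, 74, 85, 128, 162, 171] [171, 170, 170, 171, 171, 171, 172, 170, 166, 162, 164]
0.05 -0.0516 0.0422
0.055 -0.051 0.045
0.06 -0.0504 0.0477
0.065 -0.0497 0.0505
```

Yellow's top face runs over rows 165–273, with its depth 50 mm ahead of the TCP and its centre at (-2.4, -3.5) mm. Grasping.

Emit:
servo_tool(plan=[{"x":-0.02,"y":-0.03,"z":0.3,"rx":0,"ry":0,"rz":0},{"x":-0.02,"y":-0.03,"z":0.6,"rx":0,"ry":0,"rz":0},{"x":-0.02,"y":-0.03,"z":0.75,"rx":0,"ry":0,"rz":0},{"x":-0.02,"y":-0.03,"z":0.83,"rx":0,"ry":0,"rz":0},{"x":-0.02,"y":-0.03,"z":0.83,"rx":0,"ry":0,"rz":0}])

```text
time: 21.4
eef_pos: [0.5032, 0.1197, 0.0579]
tcp_rot: [[0.284, 0.871, 0.4], [0.959, -0.26, -0.115], [0.003, 0.416, -0.909]]
contact_force: [0.5, 0.2, 0.5]
width: 0.0726
```

Emit:
servo_tool(plan=[{"x":0,"y":0,"z":0,"rx":0,"ry":0,"rz":0},{"x":0,"y":0,"z":0,"rx":0,"ry":0,"rz":0},{"x":0,"y":0,"z":0,"rx":0,"ry":0,"rz":0},{"x":0,"y":0,"z":0,"rx":0,"ry":0,"rz":0}], claw=-1, newtons=35)

```text
time: 21.8
eef_pos: [0.5028, 0.1204, 0.0584]
tcp_rot: [[0.282, 0.872, 0.401], [0.959, -0.258, -0.115], [0.003, 0.417, -0.909]]
contact_force: [-3.2, 0.3, 5.4]
width: 0.0451
```

Emit:
servo_tool(plan=[{"x":0,"y":0,"z":-0.2,"rx":0,"ry":0,"rz":0},{"x":0,"y":0,"z":-0.5,"rx":0,"ry":0,"rz":0},{"x":0,"y":0,"z":-0.83,"rx":0,"ry":0,"rz":0},{"x":0,"y":0,"z":-0.83,"rx":0,"ry":0,"rz":0}])

```text
time: 22.2
eef_pos: [0.4653, 0.134, 0.1518]
tcp_rot: [[0.282, 0.872, 0.4], [0.959, -0.257, -0.115], [0.002, 0.416, -0.909]]
contact_force: [0.6, -0.1, -1.3]
width: 0.0449
```

Run:
```python
from pl import *
plan([((.50,.07,.26),rot(50,12,-30)),((.525,-.03,.27),rot(25)),((.5474,-.2335,.19),rot(10.25))],dec=2)
```

```text
{'x': -0.43, 'y': 0.76, 'z': -0.64, 'rx': 0.4, 'ry': -0.18, 'rz': 0.76} rows 3.1
  at [0.4996 0.0699 0.2595]
{'x': -0.5, 'y': 0.7, 'z': 0.04, 'rx': 0.38, 'ry': -0.16, 'rz': 0.83} rows 3.2
  at [ 0.5251 -0.0297  0.2698]
{'x': -0.28, 'y': 0.81, 'z': 0.33, 'rx': 0.0, 'ry': 0.0, 'rz': 0.25} rows 2.2
{'x': -0.16, 'y': 0.84, 'z': 0.33, 'rx': 0.0, 'ry': 0.0, 'rz': 0.24} rows 2.2
  at [ 0.5478 -0.2338  0.1903]
```

Emit:
servo_tool(plan=[{"x":-0.1,"y":0.19,"z":-0.16,"rx":0.1,"ry":-0.04,"rz":0.19},{"x":-0.21,"y":0.38,"z":-0.32,"rx":0.2,"ry":-0.09,"rz":0.38},{"x":-0.32,"y":0.57,"z":-0.48,"rx":0.3,"ry":-0.13,"rz":0.57},{"x":-0.43,"y":0.76,"z":-0.64,"rx":0.4,"ry":-0.18,"rz":0.76},{"x":-0.43,"y":0.76,"z":-0.64,"rx":0.4,"ry":-0.18,"rz":0.76}])

```text
time: 22.7
eef_pos: [0.5023, 0.0667, 0.2575]
tcp_rot: [[0.643, 0.744, 0.18], [0.765, -0.636, -0.105], [0.036, 0.206, -0.978]]
contact_force: [-0.5, 0.0, -0.6]
width: 0.0448
```

Emit:
servo_tool(plan=[{"x":-0.12,"y":0.17,"z":0.01,"rx":0.09,"ry":-0.04,"rz":0.2},{"x":-0.25,"y":0.35,"z":0.02,"rx":0.19,"ry":-0.08,"rz":0.41},{"x":-0.37,"y":0.52,"z":0.03,"rx":0.28,"ry":-0.12,"rz":0.62},{"x":-0.5,"y":0.7,"z":0.04,"rx":0.38,"ry":-0.16,"rz":0.83},{"x":-0.5,"y":0.7,"z":0.04,"rx":0.38,"ry":-0.16,"rz":0.83}])

```text
time: 23.2
eef_pos: [0.5249, -0.0335, 0.2626]
tcp_rot: [[0.908, 0.418, -0.01], [0.418, -0.908, 0.002], [-0.008, -0.006, -1.0]]
contact_force: [0.7, 0.0, -1.2]
width: 0.0449
```

Emit:
servo_tool(plan=[{"x":-0.1,"y":0.27,"z":0.11,"rx":0,"ry":0,"rz":0.08},{"x":-0.19,"y":0.54,"z":0.22,"rx":0,"ry":0,"rz":0.17},{"x":-0.28,"y":0.81,"z":0.33,"rx":0,"ry":0,"rz":0.25},{"x":-0.28,"y":0.81,"z":0.33,"rx":0,"ry":0,"rz":0.25}])

```text
time: 23.6
eef_pos: [0.5339, -0.135, 0.2221]
tcp_rot: [[0.954, 0.299, -0.009], [0.299, -0.954, 0.001], [-0.008, -0.003, -1.0]]
contact_force: [-0.5, -0.0, -0.9]
width: 0.0453
```

Emit:
servo_tool(plan=[{"x":-0.05,"y":0.28,"z":0.11,"rx":0,"ry":0,"rz":0.08},{"x":-0.1,"y":0.56,"z":0.22,"rx":0,"ry":0,"rz":0.16},{"x":-0.16,"y":0.84,"z":0.33,"rx":0,"ry":0,"rz":0.24},{"x":-0.16,"y":0.84,"z":0.33,"rx":0,"ry":0,"rz":0.24},{"x":-0.16,"y":0.84,"z":0.33,"rx":0,"ry":0,"rz":0.24}])

```text
time: 24.1
eef_pos: [0.5463, -0.234, 0.1848]
tcp_rot: [[0.984, 0.181, -0.007], [0.181, -0.984, 0.001], [-0.007, -0.002, -1.0]]
contact_force: [0.0, 0.2, -0.5]
width: 0.0453
```

Run:
```python
from face import *
w=shot("wrist","w15");s=ctrl.sense();R,e=s["tcp_rot"],s["eef_pos"];print(e,R.round(3).tolist(),s["width"])
B=(230,100,340,260)
for c in("yellow","blue"): print(c,blobs(mask(w,c,(150,0,420,420)),200))
h=cv2.cvtColor(w["image"],cv2.COLOR_BGR2HSV)[...,2];m=mask(w,"yellow",(200,100,370,420));r=np.flatnonzero(m[:,282])[0]
print(r,[int(v) for v in np.median(h[r-2:r+22,272:292],axis=1)])
print([(q,np.flatnonzero(m[q])[[0,-1]].tolist()) for q in range(r+15,r+60,6)])
b=mask(w,"blue");print([(q,np.flatnonzero(b[q])[[0,-1]].tolist()) for q in range(5,r,12) if b[q].any()])
J=np.array([.54744,-.23047,.097]);print("joint in tool",(R.T@(J-e)).round(4),"predicted TCP px",proj(w,[J]))
cv2.imwrite("pics/w15.png",bright(w["image"]))
```

```text
[ 0.54662044 -0.23358353  0.18543244] [[0.983, 0.181, -0.006], [0.181, -0.983, 0.001], [-0.006, -0.002, -1.0]] 0.04532039417522833
yellow [(9206, [281.4, 232.6], [230, 185, 103, 95]), (5280, [281.6, 327.5], [235, 299, 94, 62]), (293, [169.0, 380.9], [161, 363, 14, 39])]
blue [(2588, [285.4, 121.7], [259, 98, 54, 49]), (1300, [285.5, 171.4], [260, 159, 51, 26])]
186 [128, 78, 82, 81, 81, 82, 81, 81, 80, 82, 80, 81, 85, 112, 150, 164, 165, 165, 165, 165, 164, 165, 165, 165]
[(201, [230, 332]), (207, [231, 332]), (213, [231, 332]), (219, [231, 331]), (225, [232, 331]), (231, [232, 331]), (237, [232, 330]), (243, [232, 330])]
[(5, [529, 546]), (17, [525, 559]), (29, [528, 533]), (101, [259, 312]), (113, [259, 312]), (125, [260, 311]), (137, [259, 311]), (161, [260, 310]), (173, [261, 310])]
joint in tool [ 0.0019 -0.0028  0.0884] predicted TCP px [[285.05930989 203.46889702]]
```

Run:
```python
from pl import *
from face import on_tool
w=load("w15");s=ctrl.sense();R,e=s["tcp_rot"],s["eef_pos"]
far=at_z(w,(285.5,97.7),.097);u=np.array([-.1794,.9838,0]);print("blue far",far,"joint from it",far-u*.0915, "blue axis chk",np.degrees(np.arctan2(*(at_z(w,(285.4,110),.097)-at_z(w,(285.4,180),.097))[1::-1])))
for zt in(-.046,-.05):
    c=on_tool(w,(281.4,197.4),e,R,zt)+[0,.045,0];print(zt,"yellow ctr in tool",c)
T=rot(10.35);J=far-u*.0915
for J in(far-u*.0915,np.array([.54744,-.23047,.097])):
    P=J-T@np.r_[c[:2],0];P[2]=.14
    plan([(P,T)],dec=3)
```

```text
blue far [ 0.53096975 -0.14126876  0.097     ] joint from it [ 0.54738485 -0.23128646  0.097     ] blue axis chk 100.71103928325903
-0.046 yellow ctr in tool [-0.00142336  0.002071   -0.046     ]
-0.05 yellow ctr in tool [-0.00142264  0.00104654 -0.05      ]
{'x': 0.024, 'y': -0.026, 'z': 0.379, 'rx': -0.003, 'ry': 0.012, 'rz': 0.003} rows 0.9
  at [ 0.5486 -0.23    0.1399]
{'x': 0.026, 'y': -0.032, 'z': 0.379, 'rx': -0.003, 'ry': 0.012, 'rz': 0.003} rows 0.9
  at [ 0.5487 -0.2292  0.1399]
```

Emit:
servo_tool(plan=[{"x":0.025,"y":-0.028,"z":0.2,"rx":-0.003,"ry":0.012,"rz":0.003},{"x":0.025,"y":-0.028,"z":0.379,"rx":-0.003,"ry":0.012,"rz":0.003},{"x":0.025,"y":-0.028,"z":0.379,"rx":-0.003,"ry":0.012,"rz":0.003}])

```text
time: 24.45
eef_pos: [0.5476, -0.2284, 0.1374]
tcp_rot: [[0.984, 0.181, -0.003], [0.181, -0.984, 0.002], [-0.003, -0.003, -1.0]]
contact_force: [-0.8, -0.0, -1.4]
width: 0.045
```

Emit:
servo_tool(plan=[{"x":0,"y":0,"z":0.2,"rx":0,"ry":0,"rz":0},{"x":0,"y":0,"z":0.38,"rx":0,"ry":0,"rz":0},{"x":0,"y":0,"z":0.4,"rx":0,"ry":0,"rz":0},{"x":0,"y":0,"z":0.4,"rx":0,"ry":0,"rz":0}])

```text
time: 24.85
eef_pos: [0.5488, -0.2304, 0.0926]
tcp_rot: [[0.984, 0.179, -0.0], [0.179, -0.984, 0.0], [-0.0, -0.0, -1.0]]
contact_force: [0.9, 0.1, -0.0]
width: 0.0453
```

```bash
cat > g5.py <<'E'
from pl import *
from face import on_tool
import sys
w=shot("wrist",sys.argv[1]);s=ctrl.sense();R,e=s["tcp_rot"],s["eef_pos"];print(e,R.round(4).tolist(),s["contact_force"],s["width"])
m=mask(w,"yellow",(200,100,370,420));b=mask(w,"blue",(200,0,370,300));h=cv2.cvtColor(w["image"],cv2.COLOR_BGR2HSV)[...,2].astype(float)
r=np.flatnonzero(m[:,282])[0];v=np.median(h[:,272:292],axis=1);pe=next(k for k in range(r+3,r+40) if v[k]>130);pe=pe-1+(125-v[pe-1])/(v[pe]-v[pe-1])
W=np.polyval(np.polyfit(range(int(pe)+4,int(pe)+40),[np.ptp(np.flatnonzero(m[k]))+1 for k in range(int(pe)+4,int(pe)+40)],1),pe)
zt=(.046*293.78/W-.29*.029)/.96-.172
rows=np.flatnonzero(b.any(1));k=[np.flatnonzero(b[q]) for q in rows[6:-6] if b[q].sum()>40*255];cb=np.mean([(i[0]+i[-1])/2 for i in k]);km=np.flatnonzero(m[int(pe)+8]);cy=(km[0]+km[-1])/2
print("yellow start",r,"edge",pe,"W",W,"zt",zt,"bottom z est",e[2]-zt-.036,"blue rows",rows[[0,-1]],"cols",cb,"yel col",cy)
far=at_z(w,(cb,rows[0]-.3),.097);u=np.array([-.1794,.9838,0]);J=far-u*.0915
bx=(R.T@(at_z(w,(cb,(rows[0]+rows[-1])/2),.097)-e));c=on_tool(w,(cy,pe),e,R,zt)+[0,.045,0]
print("blue axis x in tool",bx,"joint(blue far)",(R.T@(J-e)).round(4),"joint(w13)",(R.T@(np.array([.54744,-.23047,.097])-e)).round(4),"yellow ctr",c.round(4))
E
python3 g5.py w16
```

```text
[ 0.54929865 -0.23085436  0.09330075] [[0.9839, 0.1787, 0.001], [0.1787, -0.9839, -0.0007], [0.0009, 0.0008, -1.0]] [-0.92435716 -0.07945309  0.24307314] 0.045182715073349235
yellow start 186 edge 197.28205128205127 W 101.65589215589216 zt -0.04228385584178182 bottom z est 0.0995846038336147 blue rows [ 90 184] cols 280.61538461538464 yel col 281.5
blue axis x in tool [-0.00191023 -0.06744793 -0.00375797] joint(blue far) [-0.0019 -0.0002 -0.0037] joint(w13) [-0.0018 -0.0007 -0.0037] yellow ctr [-0.0014  0.0021 -0.0423]
```

Emit:
servo_tool(plan=[{"x":-0.004,"y":-0.014,"z":0.02,"rx":0,"ry":0,"rz":0},{"x":-0.004,"y":-0.014,"z":0.04,"rx":0,"ry":0,"rz":0},{"x":-0.004,"y":-0.014,"z":0.04,"rx":0,"ry":0,"rz":0}])

```text
time: 25.2
eef_pos: [0.5479, -0.2293, 0.0868]
tcp_rot: [[0.984, 0.178, -0.0], [0.178, -0.984, 0.0], [-0.0, -0.0, -1.0]]
contact_force: [0.3, 0.2, -0.4]
width: 0.0451
```

Emit:
servo_tool(plan=[{"x":0,"y":0,"z":0.012,"rx":0,"ry":0,"rz":0},{"x":0,"y":0,"z":0.012,"rx":0,"ry":0,"rz":0},{"x":0,"y":0,"z":0.012,"rx":0,"ry":0,"rz":0}])

```text
time: 25.5
eef_pos: [0.5481, -0.2296, 0.0857]
tcp_rot: [[0.984, 0.178, 0.0], [0.178, -0.984, -0.0], [0.0, 0.0, -1.0]]
contact_force: [-0.2, -1.1, 3.6]
width: 0.0452
```

Emit:
servo_tool(plan=[{"x":0,"y":0,"z":0.012,"rx":0,"ry":0,"rz":0},{"x":0,"y":0,"z":0.012,"rx":0,"ry":0,"rz":0},{"x":0,"y":0,"z":0.012,"rx":0,"ry":0,"rz":0}])

```text
time: 25.8
eef_pos: [0.5482, -0.23, 0.0852]
tcp_rot: [[0.984, 0.178, 0.001], [0.178, -0.984, -0.001], [0.001, 0.001, -1.0]]
contact_force: [-1.8, -0.9, 8.8]
width: 0.045
```

In contact. I'll relax slightly, release, rise and verify.

Emit:
servo_tool(plan=[{"x":0,"y":0,"z":-0.008,"rx":0,"ry":0,"rz":0},{"x":0,"y":0,"z":-0.008,"rx":0,"ry":0,"rz":0}])

```text
time: 26.0
eef_pos: [0.5482, -0.2299, 0.0854]
tcp_rot: [[0.984, 0.178, 0.0], [0.178, -0.984, -0.001], [0.0, 0.001, -1.0]]
contact_force: [-1.8, -1.9, 6.0]
width: 0.0449
```

Emit:
servo_tool(plan=[{"x":0,"y":0,"z":0,"rx":0,"ry":0,"rz":0},{"x":0,"y":0,"z":0,"rx":0,"ry":0,"rz":0},{"x":0,"y":0,"z":0,"rx":0,"ry":0,"rz":0},{"x":0,"y":0,"z":-0.1,"rx":0,"ry":0,"rz":0},{"x":0,"y":0,"z":-0.3,"rx":0,"ry":0,"rz":0},{"x":0,"y":0,"z":-0.6,"rx":0,"ry":0,"rz":0},{"x":0,"y":0,"z":-0.95,"rx":0,"ry":0,"rz":0},{"x":0,"y":0,"z":-0.95,"rx":0,"ry":0,"rz":0}], claw=0.7)

```text
time: 26.8
eef_pos: [0.5502, -0.2309, 0.2061]
tcp_rot: [[0.984, 0.178, 0.007], [0.178, -0.984, -0.005], [0.006, 0.006, -1.0]]
contact_force: [0.5, -0.9, 0.9]
width: 0.0726
```

Emit:
servo_tool(plan=[{"x":0,"y":-0.4,"z":-0.2,"rx":0,"ry":0,"rz":0},{"x":0,"y":-0.8,"z":-0.4,"rx":0,"ry":0,"rz":0},{"x":0,"y":-0.8,"z":-0.4,"rx":0,"ry":0,"rz":0},{"x":0,"y":-0.8,"z":-0.4,"rx":0,"ry":0,"rz":0}])

```text
time: 27.2
eef_pos: [0.5314, -0.1341, 0.2484]
tcp_rot: [[0.984, 0.18, 0.002], [0.18, -0.984, -0.001], [0.002, 0.001, -1.0]]
contact_force: [0.3, -0.3, 0.0]
width: 0.0725
```

Emit:
servo_tool(plan=[{"x":-0.4,"y":-0.4,"z":0,"rx":0,"ry":0,"rz":0},{"x":-0.4,"y":-0.8,"z":0,"rx":0,"ry":0,"rz":0},{"x":-0.4,"y":-0.8,"z":0,"rx":0,"ry":0,"rz":0},{"x":-0.4,"y":-0.8,"z":0,"rx":0,"ry":0,"rz":0}])

```text
time: 27.6
eef_pos: [0.4663, -0.0486, 0.2465]
tcp_rot: [[0.984, 0.179, -0.001], [0.179, -0.984, 0.0], [-0.0, -0.0, -1.0]]
contact_force: [-0.5, -0.6, -0.6]
width: 0.0724
```

Run:
```python
from h import *
t=shot("top","t9");s=shot("scene","s9");print(ctrl.sense()["eef_pos"])
a=cv2.resize(bright(t["image"][170:290,305:490]),(493,320),interpolation=3);b=cv2.resize(bright(s["image"][195:275,100:255]),(493,254),interpolation=3)
c=cv2.resize(bright(s["image"][150:270,270:430]),(300,225),interpolation=3)
o=np.zeros((600,800,3),np.uint8);o[:320,:493]=a;o[330:584,:493]=b;o[:225,500:]=c;o[300:525,500:]=cv2.resize(bright(t["image"]),(300,225));cv2.imwrite("pics/final.png",o)
for c in("pink","blue","yellow"): print(c,blobs(mask(t,c,(330,180,480,260)),30),blobs(mask(s,c,(110,195,250,265)),30))
```

```text
[ 0.46696609 -0.05006978  0.24635895]
pink [(316, [432.6, 204.4], [423, 193, 20, 25])] [(264, [143.6, 230.3], [137, 220, 16, 21]), (95, [164.7, 234.9], [157, 232, 16, 7])]
blue [] [(297, [200.7, 223.9], [193, 214, 16, 21]), (79, [181.4, 233.2], [174, 230, 15, 7])]
yellow [(325, [417.5, 206.8], [408, 193, 20, 27])] [(318, [179.4, 218.1], [172, 208, 16, 21]), (292, [158.1, 220.4], [150, 210, 18, 22])]
```

View pics/final.png

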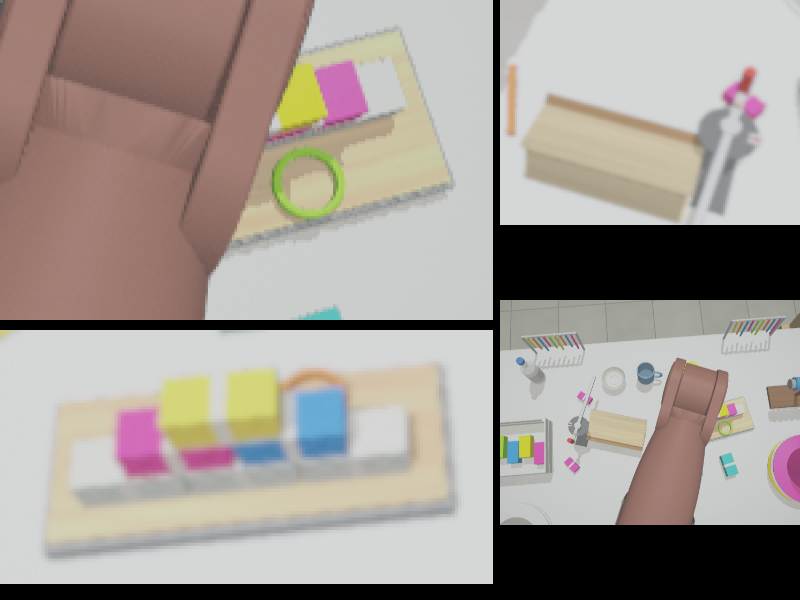

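The final view shows the wall complete. Pink is in the second course next to blue, yellow sits on top across their joint, the bar is clear, and the bangles and pen are in place. One last numeric check, then I hand in.

Run:
```python
from h import *
s=load("s9");u=np.array([-.1794,.9838,0]);far=np.array([.53100,-.14147,.097])
bc=far-u*.045
# halves' centroids: blue (initial, both halves) as reference bias for same shape
b=np.mean([(200.7,223.9),(180.6,226.0)],axis=0)-proj(s,[bc])[0]
y=np.mean([(179.4,218.1),(158.1,220.4)],axis=0)-b
Y=at_z(s,y,.133);d=Y-bc;print("yellow rel. blue: along -x mm",-d@u*1000,"across mm",(d@np.array([u[1],-u[0],0]))*1000)
if abs(-d@u-.046)<.006 and abs(d@np.array([u[1],-u[0],0]))<.006: print(ctrl.job_done(),ctrl.sense()["time"])
```

```text
yellow rel. blue: along -x mm 47.45491684083357 across mm 0.9628822501563435
the job is handed in; nothing more can be done
the job is handed in; nothing more can be done
```

The job is done and handed in at about 28 s of the 61 s limit. I threw the lever into the green-marked notch first, then laid pink beside blue, then yellow on top across their joint.

**Last checks**
- **Lever:** after release the handle was at the position for 1.5 rad, and the bar was clear of the tray.
- **Pink:** the gap to blue's end was about 3 mm, so centres are about 93 mm apart. It was in line within about 1 mm, measured just after release.
- **Yellow:** its centre was 47.5 mm toward blue's -x side (46 asked) and 1 mm off the wall line, with about 1–2 mm of measuring error.
- **The rest:** the visible half of blue showed no movement between the first and last scene pictures. The bangles, pen and white boxes looked undisturbed by eye. In the last top view the arm hid blue and part of the wall, so I judged the wall mainly from the scene camera.

**What went wrong or disagreed**
- **Lever grip:** my first grip closed on nothing, above the handle. The visible fingertips sit about 30 mm behind the stated tool point. I gripped about 30 mm lower on the second try, and it held.
- **Pink's height:** two image estimates of pink's height in the grip differed by about 10 mm. I settled it by lowering pink in small steps until it touched, at under 10 N.

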